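# Mark a batch of pendant blanks on the bench laser

### The job

Load every brass puck into the marker's carriage, one to a nest, seated flat, and only then wind the handwheel clockwise until the carriage is up against its red stop; there press the interlock knob down and turn it from safe (green mark) clockwise to run (red mark) and let it pop up, press the yellow pedal fully down and let it rise, then press and turn the knob back to safe so that it pops up again. Last, wind the carriage all the way back to its loading end, ready for unloading, with every puck still seated. Leave the other things on the bench undisturbed.

Things in the scene. Friction and masses are not known exactly. Their poses are not given: they have to be found in the camera images.
- puck0: brass work puck, a cylinder 44 mm across and 18 mm high with a silver pendant blank 28 mm across, 3 mm high on its top; 0.12 kg. Origin at the centre of its underside, z up. Two to four of puck0..puck3 are present at a start (None when absent, and also while held); they lie on the bench to the left of and in front of the station
- puck1: brass work puck, a cylinder 44 mm across and 18 mm high with a silver pendant blank 28 mm across, 3 mm high on its top; 0.12 kg. Origin at the centre of its underside, z up. Two to four of puck0..puck3 are present at a start (None when absent, and also while held); they lie on the bench to the left of and in front of the station
- puck2: brass work puck, a cylinder 44 mm across and 18 mm high with a silver pendant blank 28 mm across, 3 mm high on its top; 0.12 kg. Origin at the centre of its underside, z up. Two to four of puck0..puck3 are present at a start (None when absent, and also while held); they lie on the bench to the left of and in front of the station
- puck3: brass work puck, a cylinder 44 mm across and 18 mm high with a silver pendant blank 28 mm across, 3 mm high on its top; 0.12 kg. Origin at the centre of its underside, z up. Two to four of puck0..puck3 are present at a start (None when absent, and also while held); they lie on the bench to the left of and in front of the station
- nest0 (a point): centre of the floor of a round nest, 50 mm across and 6 mm deep, one of four in a 2 by 2 pattern of 72 mm pitch in the top of the aluminium carriage plate (148 by 148 by 16 mm). Moves with the carriage; any puck may go in any nest. The nest floor is 36 mm above the bench
- nest1 (a point): centre of the floor of a round nest, 50 mm across and 6 mm deep, one of four in a 2 by 2 pattern of 72 mm pitch in the top of the aluminium carriage plate (148 by 148 by 16 mm). Moves with the carriage; any puck may go in any nest. The nest floor is 36 mm above the bench
- nest2 (a point): centre of the floor of a round nest, 50 mm across and 6 mm deep, one of four in a 2 by 2 pattern of 72 mm pitch in the top of the aluminium carriage plate (148 by 148 by 16 mm). Moves with the carriage; any puck may go in any nest. The nest floor is 36 mm above the bench
- nest3 (a point): centre of the floor of a round nest, 50 mm across and 6 mm deep, one of four in a 2 by 2 pattern of 72 mm pitch in the top of the aluminium carriage plate (148 by 148 by 16 mm). Moves with the carriage; any puck may go in any nest. The nest floor is 36 mm above the bench
- station: fixed marking station on the bench, origin under its middle, its y axis along the slideway. A grey bed 150 by 390 by 22 mm carries the carriage; a red stop at y = 180 mm (54 mm high) and behind it the white laser unit at y = 195 to 270 mm, 170 mm wide in x, 100 mm high; the handwheel stands at y = -150 mm. Turned up to 0.1 rad from the world axes
- carriage (a joint): travel of the carriage along the station's +y, m: 0 at its loading end, farthest from the stop, 0.100 against the stop. Driven only by the handwheel (through a belt in the bed), 10.6 mm per rad
- handwheel (a joint): angle of the handwheel, rad, growing clockwise seen from above; 0 (end stop, carriage at its loading end) to 9.42 (1.5 turns, end stop, carriage against the red stop). Starts at 0 to 1.2. It turns lightly (about 1 to 2 N at the crank) and stays where left
- wheel_axis (a point): point on the upright axis of the handwheel (rim 102 mm across, its top at 62 mm above the bench), 86 mm above the bench, level with crank_grip
- crank_grip (a point): middle of the red upright crank handle on the handwheel's rim, 45 mm from the wheel's axis; a freely spinning cylinder 18 mm across, from 64 to 102 mm above the bench, this point 86 mm above the bench. Pinch it from above and carry it round
- console: fixed grey control box 100 by 100 by 50 mm with the interlock knob at the middle of its top; origin at the centre of its underside; its -x side has the green mark (safe); the red mark (run) is 1.25 rad clockwise from it, seen from above
- knob_grip (a point): on the axis of the interlock knob, 82 mm above the bench when up, the height to grip. The knob is a black bar grip 50 mm long, 14 mm thick and 30 mm high (top 15 mm above this point, foot 15 mm below) on a flange 60 mm across and 6 mm thick whose top the fingertips may press. The x axis of this point runs along the bar and its -x end, with a white line, is the pointer
- knob_press (a joint): how far the knob is pressed down, m: 0 up, 0.008 fully down. Spring: about 3 N to start, 10 N fully down. It turns only while pressed more than 5 mm; let go in one of the two notches it pops up and is locked, let go between them it stays down
- knob_turn (a joint): angle of the knob, rad, clockwise seen from above: 0 safe, 1.25 run (end stops at both). The safe notch takes 0 to 0.16, the run notch 1.09 to 1.25
- pedal_base: fixed base plate of the pedal, 120 by 85 by 10 mm, origin at the centre of its underside; the yellow pedal (105 by 60 mm, with a black rubber pad) hinges at its +x end, 48 mm from the origin, 22 mm above the bench, and its free end points to -x
- pedal_pad (a point): point on top of the pedal's rubber pad, 85 mm from the hinge, where to press; about 46 mm above the bench when up and 29 mm when down
- pedal (a joint): how far the pedal is pressed, rad: 0 up, 0.20 at its stop. Springs back up; about 3 N to start and 9 N at the stop, pressed at pedal_pad
- glass_jar: bystander: open glass jar 72 mm across, 95 mm high; origin at the centre of its underside
- amber_jar: bystander: small amber jar 52 mm across, 70 mm high; origin at the centre of its underside
- bench_block: bystander: steel block 70 by 70 by 22 mm; origin at the centre of its underside
- spool: bystander: wooden spool 50 mm across, 30 mm high; origin at the centre of its underside

How it is judged:
On the way, in this order (a step that is already met when the one before it is completed fails the run):
1. every present puck is seated in a nest of the carriage (((horizontal distance between puck0 and nest0 below 0.006 m and z of puck0 in the frame of nest0 below 0.003 m and angle between puck0's own z axis and vertical below 0.12 rad) or (horizontal distance between puck0 and nest1 below 0.006 m and z of puck0 in the frame of nest1 below 0.003 m and angle between puck0's own z axis and vertical below 0.12 rad) or (horizontal distance between puck0 and nest2 below 0.006 m and z of puck0 in the frame of nest2 below 0.003 m and angle between puck0's own z axis and vertical below 0.12 rad) or (horizontal distance between puck0 and nest3 below 0.006 m and z of puck0 in the frame of nest3 below 0.003 m and angle between puck0's own z axis and vertical below 0.12 rad)) and ((horizontal distance between puck1 and nest0 below 0.006 m and z of puck1 in the frame of nest0 below 0.003 m and angle between puck1's own z axis and vertical below 0.12 rad) or (horizontal distance between puck1 and nest1 below 0.006 m and z of puck1 in the frame of nest1 below 0.003 m and angle between puck1's own z axis and vertical below 0.12 rad) or (horizontal distance between puck1 and nest2 below 0.006 m and z of puck1 in the frame of nest2 below 0.003 m and angle between puck1's own z axis and vertical below 0.12 rad) or (horizontal distance between puck1 and nest3 below 0.006 m and z of puck1 in the frame of nest3 below 0.003 m and angle between puck1's own z axis and vertical below 0.12 rad)) and ((horizontal distance between puck2 and nest0 below 0.006 m and z of puck2 in the frame of nest0 below 0.003 m and angle between puck2's own z axis and vertical below 0.12 rad) or (horizontal distance between puck2 and nest1 below 0.006 m and z of puck2 in the frame of nest1 below 0.003 m and angle between puck2's own z axis and vertical below 0.12 rad) or (horizontal distance between puck2 and nest2 below 0.006 m and z of puck2 in the frame of nest2 below 0.003 m and angle between puck2's own z axis and vertical below 0.12 rad) or (horizontal distance between puck2 and nest3 below 0.006 m and z of puck2 in the frame of nest3 below 0.003 m and angle between puck2's own z axis and vertical below 0.12 rad)) and ((horizontal distance between puck3 and nest0 below 0.006 m and z of puck3 in the frame of nest0 below 0.003 m and angle between puck3's own z axis and vertical below 0.12 rad) or (horizontal distance between puck3 and nest1 below 0.006 m and z of puck3 in the frame of nest1 below 0.003 m and angle between puck3's own z axis and vertical below 0.12 rad) or (horizontal distance between puck3 and nest2 below 0.006 m and z of puck3 in the frame of nest2 below 0.003 m and angle between puck3's own z axis and vertical below 0.12 rad) or (horizontal distance between puck3 and nest3 below 0.006 m and z of puck3 in the frame of nest3 below 0.003 m and angle between puck3's own z axis and vertical below 0.12 rad)) and contact force between the fingers and puck0 below 0.5 N and contact force between the fingers and puck1 below 0.5 N and contact force between the fingers and puck2 below 0.5 N and contact force between the fingers and puck3 below 0.5 N), for 0.2 s.
2. the carriage is wound against the stop with the pucks seated (value of joint carriage above 0.0975 m and ((horizontal distance between puck0 and nest0 below 0.006 m and z of puck0 in the frame of nest0 below 0.003 m and angle between puck0's own z axis and vertical below 0.12 rad) or (horizontal distance between puck0 and nest1 below 0.006 m and z of puck0 in the frame of nest1 below 0.003 m and angle between puck0's own z axis and vertical below 0.12 rad) or (horizontal distance between puck0 and nest2 below 0.006 m and z of puck0 in the frame of nest2 below 0.003 m and angle between puck0's own z axis and vertical below 0.12 rad) or (horizontal distance between puck0 and nest3 below 0.006 m and z of puck0 in the frame of nest3 below 0.003 m and angle between puck0's own z axis and vertical below 0.12 rad)) and ((horizontal distance between puck1 and nest0 below 0.006 m and z of puck1 in the frame of nest0 below 0.003 m and angle between puck1's own z axis and vertical below 0.12 rad) or (horizontal distance between puck1 and nest1 below 0.006 m and z of puck1 in the frame of nest1 below 0.003 m and angle between puck1's own z axis and vertical below 0.12 rad) or (horizontal distance between puck1 and nest2 below 0.006 m and z of puck1 in the frame of nest2 below 0.003 m and angle between puck1's own z axis and vertical below 0.12 rad) or (horizontal distance between puck1 and nest3 below 0.006 m and z of puck1 in the frame of nest3 below 0.003 m and angle between puck1's own z axis and vertical below 0.12 rad)) and ((horizontal distance between puck2 and nest0 below 0.006 m and z of puck2 in the frame of nest0 below 0.003 m and angle between puck2's own z axis and vertical below 0.12 rad) or (horizontal distance between puck2 and nest1 below 0.006 m and z of puck2 in the frame of nest1 below 0.003 m and angle between puck2's own z axis and vertical below 0.12 rad) or (horizontal distance between puck2 and nest2 below 0.006 m and z of puck2 in the frame of nest2 below 0.003 m and angle between puck2's own z axis and vertical below 0.12 rad) or (horizontal distance between puck2 and nest3 below 0.006 m and z of puck2 in the frame of nest3 below 0.003 m and angle between puck2's own z axis and vertical below 0.12 rad)) and ((horizontal distance between puck3 and nest0 below 0.006 m and z of puck3 in the frame of nest0 below 0.003 m and angle between puck3's own z axis and vertical below 0.12 rad) or (horizontal distance between puck3 and nest1 below 0.006 m and z of puck3 in the frame of nest1 below 0.003 m and angle between puck3's own z axis and vertical below 0.12 rad) or (horizontal distance between puck3 and nest2 below 0.006 m and z of puck3 in the frame of nest2 below 0.003 m and angle between puck3's own z axis and vertical below 0.12 rad) or (horizontal distance between puck3 and nest3 below 0.006 m and z of puck3 in the frame of nest3 below 0.003 m and angle between puck3's own z axis and vertical below 0.12 rad))), for 0.2 s.
3. the knob has been turned to run and has popped up there (value of joint knob_turn above 1.03 rad and value of joint knob_press below 0.002 m and value of joint carriage above 0.0975 m), for 0.2 s.
4. the pedal is pressed to its stop with the knob at run (all of step 3 and value of joint pedal above 0.185 rad), for 0.1 s.
5. the knob is back at safe and has popped up (value of joint knob_turn below 0.22 rad and value of joint knob_press below 0.002 m and value of joint carriage above 0.0975 m), for 0.2 s.
6. the carriage is wound back to its loading end with the pucks seated (value of joint carriage below 0.0025 m and ((horizontal distance between puck0 and nest0 below 0.006 m and z of puck0 in the frame of nest0 below 0.003 m and angle between puck0's own z axis and vertical below 0.12 rad) or (horizontal distance between puck0 and nest1 below 0.006 m and z of puck0 in the frame of nest1 below 0.003 m and angle between puck0's own z axis and vertical below 0.12 rad) or (horizontal distance between puck0 and nest2 below 0.006 m and z of puck0 in the frame of nest2 below 0.003 m and angle between puck0's own z axis and vertical below 0.12 rad) or (horizontal distance between puck0 and nest3 below 0.006 m and z of puck0 in the frame of nest3 below 0.003 m and angle between puck0's own z axis and vertical below 0.12 rad)) and ((horizontal distance between puck1 and nest0 below 0.006 m and z of puck1 in the frame of nest0 below 0.003 m and angle between puck1's own z axis and vertical below 0.12 rad) or (horizontal distance between puck1 and nest1 below 0.006 m and z of puck1 in the frame of nest1 below 0.003 m and angle between puck1's own z axis and vertical below 0.12 rad) or (horizontal distance between puck1 and nest2 below 0.006 m and z of puck1 in the frame of nest2 below 0.003 m and angle between puck1's own z axis and vertical below 0.12 rad) or (horizontal distance between puck1 and nest3 below 0.006 m and z of puck1 in the frame of nest3 below 0.003 m and angle between puck1's own z axis and vertical below 0.12 rad)) and ((horizontal distance between puck2 and nest0 below 0.006 m and z of puck2 in the frame of nest0 below 0.003 m and angle between puck2's own z axis and vertical below 0.12 rad) or (horizontal distance between puck2 and nest1 below 0.006 m and z of puck2 in the frame of nest1 below 0.003 m and angle between puck2's own z axis and vertical below 0.12 rad) or (horizontal distance between puck2 and nest2 below 0.006 m and z of puck2 in the frame of nest2 below 0.003 m and angle between puck2's own z axis and vertical below 0.12 rad) or (horizontal distance between puck2 and nest3 below 0.006 m and z of puck2 in the frame of nest3 below 0.003 m and angle between puck2's own z axis and vertical below 0.12 rad)) and ((horizontal distance between puck3 and nest0 below 0.006 m and z of puck3 in the frame of nest0 below 0.003 m and angle between puck3's own z axis and vertical below 0.12 rad) or (horizontal distance between puck3 and nest1 below 0.006 m and z of puck3 in the frame of nest1 below 0.003 m and angle between puck3's own z axis and vertical below 0.12 rad) or (horizontal distance between puck3 and nest2 below 0.006 m and z of puck3 in the frame of nest2 below 0.003 m and angle between puck3's own z axis and vertical below 0.12 rad) or (horizontal distance between puck3 and nest3 below 0.006 m and z of puck3 in the frame of nest3 below 0.003 m and angle between puck3's own z axis and vertical below 0.12 rad))), for 0.2 s.
At the end, for the whole second after the job is handed in: Every present puck stands flat in a nest (within 6 mm of its centre, less than 3 mm off its floor), at rest; the carriage is within 2.5 mm of its loading end; the knob is at safe (below 0.22 rad) and up (pressed less than 2 mm); the pedal is up (below 0.03 rad) (all of step 6 and value of joint knob_turn below 0.22 rad and value of joint knob_press below 0.002 m and value of joint pedal below 0.03 rad and linear speed of each of puck0, puck1, puck2, puck3 below 0.02 m/s); the robot touches nothing.
It fails at once if the glass jar is moved more than 3 cm (distance of glass_jar from where it was at the start of the episode above 0.03 m).
It fails at once if the amber jar is moved more than 3 cm (distance of amber_jar from where it was at the start of the episode above 0.03 m).
It fails at once if the bench block is moved more than 3 cm (distance of bench_block from where it was at the start of the episode above 0.03 m).
It fails at once if the spool is moved more than 3 cm (distance of spool from where it was at the start of the episode above 0.03 m).
Of puck0, puck1, puck2, puck3 only 2 to 4 are there at a start; the rules pass over those that are not, and their reading is None.
At some moment in a run one of puck0, puck1, puck2, puck3 may be knocked a few centimetres aside while the robot is not near it.
Once in a run the grip may slacken for a moment while it holds something.
It also fails if it takes over 208 s, if anything falls off the work surface, if the arm or the gripper's body presses on something with over 40 N, if the wrist force passes 120 N, or if a joint passes its speed limit or range.

### The arm

A 7-joint arm with a two-finger parallel gripper is mounted at the origin on the work surface. World frame = base frame: x ahead of the robot, y to its left, z up, the work surface at z = 0. Lengths are in m, angles in rad, forces in N, time in s.
With the tool pointing down it reaches from about 0.35 to 0.9 m from the base axis. Payload 7.2 kg.
Tool frame: the origin (TCP) lies between the finger pads; the fingertips stand 11 mm ahead of it and the grasp point (between the pads) lies 8 mm behind it; z points along the fingers, y is the line along which they close (so a half turn about z gives the same grasp; the last joint's range is limited). The gripper opens to 85 mm and grips with 20 to 120 N. Pads are 22 mm wide; open, the fingers measure 114 mm over their backs; the gripper's body (76 mm by 85 mm) begins 54 mm behind the grasp point. The pads swing forward as they close: fully open they stand 13 mm farther back than shut.
Start: joints at [1.118, 0.411, -0.013, 1.596, 0.006, 1.134, -0.082], TCP at [0.235, -0.579, 0.242] pointing down, gripper open.
Joint ranges: [-2.95, 2.95], [-0.29, 1.99], [-1.47, 1.44], [0.14, 2.54], [-1.03, 4.17], [0.13, 1.85], [-2.86, 2.86]. Speed limits (rad/s): [2.39, 2.39, 3.01, 3.01, 3.14, 3.14, 3.14].

### API

Orientations are given as [roll, pitch, yaw] about the fixed x, y, z axes, in that order (R = Rz(yaw) Ry(pitch) Rx(roll)).
In Python, from rig import ctrl gives the robot as it stands.
- The arm moves only by the tool step_arm, never from a script. Its argument "moves" is a list of rows, each an object with "xyz": the shift along the world's x, y, z scaled (see below), a list of three; "dr": the turn, a rotation vector about the world's x, y, z scaled (see below), a list of three; "grip": the opening, from -1 (shut) to 1 (fully open). In form: [{"xyz": [x, y, z], "dr": [ax, ay, az], "grip": grip}, ...]. A call has 1 to 20 rows; each row shifts and turns the commanded pose from where the row before left it; what a row does not reach is not made up. The controller multiplies each number of a shift by 0.03 m and each number of a turn by 8 degrees. A row lasts 1/10 s, in which the tool goes at most 50 mm and 8.59 degrees, less where a joint would pass 70% of its speed; a pose out of reach is approached as far as the arm can. A call with a number of a shift or a turn outside -1 to 1 is refused whole. A call with a gripper value outside its range is refused whole. The fingers move at their own pace and stop on an object; the grip force is fixed at half the most. Time passes only in rows, so rows that do not move let the fingers close. It gives the time, the measured TCP pose, the force, the opening and the grip force at its end, in the units of the state.
- ctrl.get_state(): the state, without advancing time (a new reading comes with each control period).
- ctrl.grab_frame(name): name is "side" or "top"; returns (picture, depth): 400x640x3 uint8, blue, green, red; 400x640 float32, m along the optical axis (not along the pixel's ray), 0 where there is no reading.
- ctrl.camera_model(name): a dict with "fx", "fy", "cx", "cy" (pixels), "dist_coeffs" ([k1, k2, p1, p2, k3] as OpenCV has them; the pictures are not rectified), "extrinsics" (4x4, takes a point from world to camera coordinates). Camera axes: x right, y down, z forward; pixel columns grow to the right and rows downward; lengths in m; the calibration is good to about 2 mm. A picture is of the moment at which its call begins. camera_model takes no time and is no camera call.
- ctrl.finish_job(): hands the job in; it is judged then, once.
The state is a dict: "time": time; "qpos": joint angles; "joint_vel": joint speeds; "joint_efforts": joint torques, N m; "tool_pos": TCP position; "ee_rot": TCP orientation; "ft_force": force on the tool from outside, world axes, zero at the start; "torque": the same for the moment, N m; "opening": finger opening in m; "grasp_force": force on a finger pad.
Only numpy, scipy, OpenCV 4.12 (cv2) and the standard library are available. Lean on these libraries where they do the work, as an engineer would, in place of code of your own. Each camera call takes 0.05 s, during which the arm holds its last target. There are 200 camera calls.

## Working session

There is one attempt and no reset: what is moved stays moved. The work goes in short steps, Python scripts to look and compute and a tool call to move; the robot and the scene stay as the last step left them, time stands still between calls to the robot, and variables do not carry over. Pictures are saved under pics/ and viewed, at most 14 in all, crops included, and the job is handed in when it is done.

Besides the shell and the picture viewer there is one more tool, called by a JSON object that holds its "name" and its "arguments", one argument or row to a line. step_arm: Moves the arm, as the interface text tells. Shifts and turns lie within -1 to 1; 1 stands for 0.03 m of shift or 8 degrees of turn. Its arguments: {"type":"object","properties":{"moves":{"type":"array"}},"required":["moves"]}

```bash
ls; mkdir -p pics; cat > h.py <<'E'
import numpy as np,cv2
from rig import ctrl
def grab(n,save=None):
    im,d=ctrl.grab_frame(n)
    np.savez(f'/tmp/{n}.npz',im=im,d=d)
    if save: cv2.imwrite('pics/'+save,im)
    return im,d
def load(n):
    z=np.load(f'/tmp/{n}.npz'); return z['im'],z['d']
def cam(n):
    m=ctrl.camera_model(n)
    K=np.array([[m['fx'],0,m['cx']],[0,m['fy'],m['cy']],[0,0,1.]])
    return K,np.array(m['dist_coeffs'],float),np.array(m['extrinsics'])
def rays(n,uv):
    K,D,T=cam(n)
    p=cv2.undistortPoints(np.array(uv,float).reshape(-1,1,2),K,D).reshape(-1,2)
    R=T[:3,:3];c=-R.T@T[:3,3]
    return c,np.c_[p,np.ones(len(p))]@R
def at_z(n,uv,z):
    c,r=rays(n,uv); return c+r*((z-c[2])/r[:,2])[:,None]
def cloud(n,d):
    v,u=np.mgrid[:400,:640]
    c,r=rays(n,np.c_[u.ravel(),v.ravel()])
    return (c+r*d.reshape(-1,1)).reshape(400,640,3)
def proj(n,P):
    K,D,T=cam(n)
    return cv2.projectPoints(np.array(P,float).reshape(-1,1,3),cv2.Rodrigues(T[:3,:3])[0],T[:3,3],K,D)[0].reshape(-1,2)
E
python3 - <<'E'
from h import *
for n in('top','side'):
    im,d=grab(n,n+'0.png'); c,r=rays(n,[[320,200]]); print(n,c,r)
s=ctrl.get_state();print(s)
E
```

```text
pics
top [0.50837097 0.00990898 1.30144008] [[ 0.07396249 -0.02946795 -0.99703844]]
side [0.27625388 0.68886125 0.6975854 ] [[ 0.30202198 -0.70969741 -0.63652849]]
{'time': 0.1, 'qpos': array([ 1.11781637,  0.41183638, -0.01274522,  1.59695011,  0.00565696,
        1.1342639 , -0.0822013 ]), 'joint_vel': array([-4.44265929e-04, -6.14711903e-04,  9.51768623e-05, -3.13773017e-03,
        3.99014434e-04, -7.31047077e-04, -7.80191888e-04]), 'joint_efforts': array([ 2.00805036e-03, -6.01825833e+01,  6.83748834e-01, -3.00090981e+01,
        1.39636657e-02,  6.41206600e-03,  2.63228253e-05]), 'tool_pos': array([ 0.23441094, -0.57893032,  0.2415309 ]), 'ee_rot': array([-3.14017736e+00,  1.38024918e-04,  3.84857456e-01]), 'ft_force': array([-1.22154191,  0.06308616,  0.23233881]), 'torque': array([ 0.02079182,  0.00964434, -0.0017913 ]), 'grasp_force': 0.0, 'opening': 0.08567529690809696}
```

View pics/top0.png

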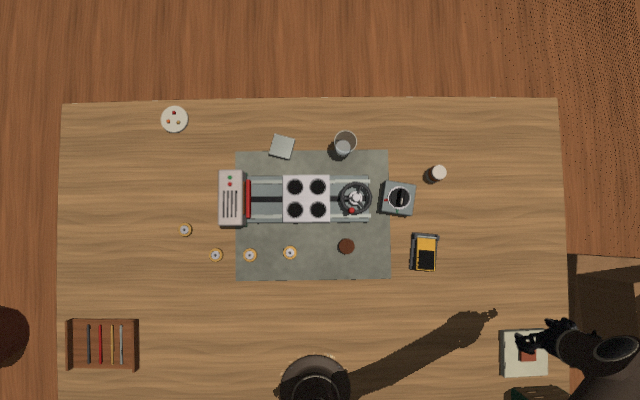

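View pics/side0.png

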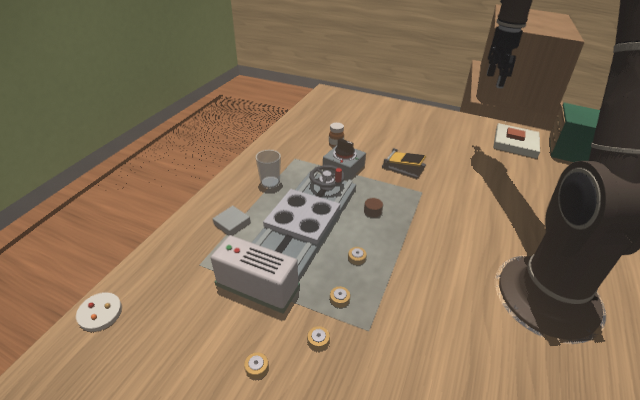

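The top view shows four pucks at (185,230), (216,255), (250,255) and (290,253). It also shows the carriage at (306,198), crank at (351,211), knob at (399,198), pedal at (425,252), spool at (346,246) and jars at (344,143) and (438,173). The side view confirms this layout.

```bash
cat > /tmp/a.py <<'E'
from h import *
im,d=load('top'); P=cloud('top',d)
hsv=cv2.cvtColor(im,cv2.COLOR_BGR2HSV)
print('fx',cam('top')[0][0,0])
# table plane check
print('table z',np.median(P[290:320,200:400,2]),'plate z',np.median(P[180:215,303:309,2]))
for i,(u,v) in enumerate([(185,230),(216,255),(250,255),(290,253)]):
    w=P[v-14:v+15,u-14:u+15]; m=(w[...,2]>0.010)&(w[...,2]<0.03)
    ys,xs=np.nonzero(m); uv=[xs.mean()+u-14,ys.mean()+v-14]
    (cx,cy),r=cv2.minEnclosingCircle(np.c_[xs,ys].astype(np.float32))
    print('puck',m.sum(),np.median(w[m][:,2]),uv,at_z('top',[uv],.012)[0],at_z('top',[[cx+u-14,cy+v-14]],.012)[0],r)
def rect(name,u0,u1,v0,v1,z0,z1):
    w=P[v0:v1,u0:u1]; m=(w[...,2]>z0)&(w[...,2]<z1)
    ys,xs=np.nonzero(m); q=at_z('top',np.c_[xs+u0,ys+v0],np.median(w[m][:,2]))[:,:2]
    r=cv2.minAreaRect((q*1000).astype(np.float32)); print(name,m.sum(),np.median(w[m][:,2]),'mean',q.mean(0),r)
rect('carriage',275,335,170,227,.036,.048)
rect('console',375,420,175,220,.042,.056)
rect('knob',375,420,175,220,.075,.11)
rect('laser',210,250,165,232,.09,.11)
rect('wheel',335,375,178,220,.055,.075)
rect('crank',335,375,178,222,.09,.11)
rect('pedal',408,445,228,276,.012,.06)
rect('pedbase',408,445,228,276,.005,.06)
rect('spool',330,360,232,262,.015,.04)
rect('glass',328,365,125,162,.06,.12)
rect('amber',420,455,160,190,.05,.09)
rect('block',265,300,130,165,.015,.03)
big=cv2.resize(im[130:280,200:460],None,fx=3,fy=3,interpolation=cv2.INTER_CUBIC); cv2.imwrite('pics/crop0.png',big)
# dark nests
w=im[176:222,283:331]; g=cv2.cvtColor(w,cv2.COLOR_BGR2GRAY); m=(g<90).astype(np.uint8)
n,l,st,ce=cv2.connectedComponentsWithStats(m)
for k in range(1,n):
    if st[k,4]>60: print('nest',st[k],at_z('top',[ce[k]+[283,176]],.042)[0])
# red crank
m=((hsv[...,0]<8)|(hsv[...,0]>172))&(hsv[...,1]>140)&(hsv[...,2]>60); m[:, :335]=0;m[:,375:]=0;m[:175]=0;m[225:]=0
ys,xs=np.nonzero(m);print('crank red',len(xs),xs.mean(),ys.mean(),at_z('top',[[xs.mean(),ys.mean()]],.1), np.median(P[m][:,2]))
E
python3 /tmp/a.py
```

```text
fx 403.3104191664525
table z 9.240476753735738e-05 plate z 0.042239853483033496
puck 151 0.018148467105157273 [np.float64(184.24503311258277), np.float64(228.9933774834437)] [0.51715432 0.40865147 0.012     ] [0.51713067 0.40844775 0.012     ] 6.984868049621582
puck 153 0.01900820803561798 [np.float64(215.54248366013073), np.float64(254.58169934640523)] [0.43438104 0.3076709  0.012     ] [0.43466613 0.30753393 0.012     ] 7.046469688415527
puck 154 0.01921001581074233 [np.float64(249.14935064935065), np.float64(254.43506493506493)] [0.43357921 0.20013063 0.012     ] [0.43388763 0.20034737 0.012     ] 6.97877311706543
puck 153 0.019194094759203972 [np.float64(289.3921568627451), np.float64(251.66666666666669)] [0.44060875 0.07187054 0.012     ] [0.44061149 0.0720577  0.012     ] 6.871942043304443
carriage 1828 0.041045079658318606 mean [0.60874278 0.01557662] ((610.6930541992188, 16.44384765625), (144.81350708007812, 147.9425811767578), 89.15074157714844)
console 697 0.05025727629167087 mean [ 0.60459896 -0.27017824] ((606.6401977539062, -272.5723571777344), (101.42529296875, 100.4186
[... 1298 characters left out ...]
287109375), 88.8609619140625)
amber 194 0.069711859734788 mean [ 0.68111113 -0.39632825] ((681.0108642578125, -396.6674499511719), (44.49420166015625, 50.194576263427734), 25.33163070678711)
block 455 0.02110423870173217 mean [0.77879564 0.09340558] ((778.0819091796875, 93.32737731933594), (70.37957000732422, 70.31317901611328), 75.52799224853516)
nest [ 27   3  16  15 173] [ 0.64441733 -0.0197363   0.042     ]
nest [  4   4  16  14 173] [0.64533872 0.0517114  0.042     ]
nest [  4  26  16  16 175] [0.57316008 0.05236023 0.042     ]
nest [ 28  26  15  16 177] [ 0.57303004 -0.01952672  0.042     ]
crank red 26 351.11538461538464 210.0 [[ 0.56621232 -0.11809734  0.1       ]] 0.1016137669432291
```

View pics/crop0.png

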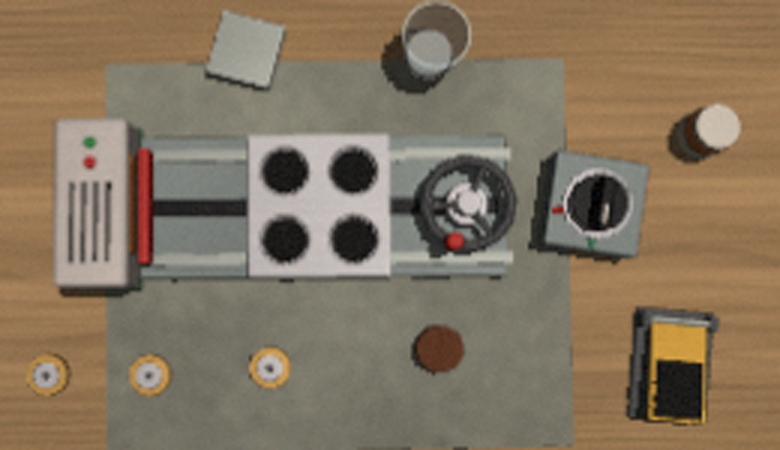

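The crop shows the crank at crop (455,241), the pointer at the green mark and the pedal's pad at (680,388), i.e. the free end towards -x. Now I move towards the nearest puck at (0.4406, 0.072), yaw 135°.

{"name": "step_arm", "arguments": {
  "moves": [
    {"xyz": [0.286,0.904,-0.17],"dr": [0,0,0.589],"grip": 0.7},
    {"xyz": [0.286,0.904,-0.17],"dr": [0,0,0.589],"grip": 0.7},
    {"xyz": [0.286,0.904,-0.17],"dr": [0,0,0.589],"grip": 0.7},
    {"xyz": [0.286,0.904,-0.17],"dr": [0,0,0.589],"grip": 0.7},
    {"xyz": [0.286,0.904,-0.17],"dr": [0,0,0.589],"grip": 0.7},
    {"xyz": [0.286,0.904,-0.17],"dr": [0,0,0.589],"grip": 0.7},
    {"xyz": [0.286,0.904,-0.17],"dr": [0,0,0.589],"grip": 0.7},
    {"xyz": [0.286,0.904,-0.17],"dr": [0,0,0.589],"grip": 0.7},
    {"xyz": [0.286,0.904,-0.17],"dr": [0,0,0.589],"grip": 0.7},
    {"xyz": [0.286,0.904,-0.17],"dr": [0,0,0.589],"grip": 0.7},
    {"xyz": [0.286,0.904,-0.17],"dr": [0,0,0.589],"grip": 0.7},
    {"xyz": [0.286,0.904,-0.17],"dr": [0,0,0.589],"grip": 0.7}
  ]
}}

```text
time: 1.3
tool_pos: [0.3376, -0.2526, 0.1808]
ee_rot: [-3.141, -0.0, 1.375]
ft_force: [0.5, 0.1, -0.0]
opening: 0.0728
grasp_force: 0.0
```

{"name": "step_arm", "arguments": {
  "moves": [
    {"xyz": [0.286,0.904,-0.17],"dr": [0,0,0.589],"grip": 0.7},
    {"xyz": [0.286,0.904,-0.17],"dr": [0,0,0.589],"grip": 0.7},
    {"xyz": [0.286,0.904,-0.17],"dr": [0,0,0.589],"grip": 0.7},
    {"xyz": [0.286,0.904,-0.17],"dr": [0,0,0.589],"grip": 0.7},
    {"xyz": [0.286,0.904,-0.17],"dr": [0,0,0.589],"grip": 0.7},
    {"xyz": [0.286,0.904,-0.17],"dr": [0,0,0.589],"grip": 0.7},
    {"xyz": [0.286,0.904,-0.17],"dr": [0,0,0.589],"grip": 0.7},
    {"xyz": [0.286,0.904,-0.17],"dr": [0,0,0.589],"grip": 0.7},
    {"xyz": [0.286,0.904,-0.17],"dr": [0,0,0.589],"grip": 0.7},
    {"xyz": [0.286,0.904,-0.17],"dr": [0,0,0.589],"grip": 0.7},
    {"xyz": [0.286,0.904,-0.17],"dr": [0,0,0.589],"grip": 0.7},
    {"xyz": [0.286,0.904,-0.17],"dr": [0,0,0.589],"grip": 0.7},
    {"xyz": [0,0,0],"dr": [0,0,0],"grip": 0.7},
    {"xyz": [0,0,0],"dr": [0,0,0],"grip": 0.7}
  ]
}}

```text
time: 2.7
tool_pos: [0.4401, 0.0718, 0.1195]
ee_rot: [-3.141, -0.001, 2.359]
ft_force: [-1.1, -0.5, -0.5]
opening: 0.0721
grasp_force: 0.0
```

```bash
cat >> h.py <<'E'
def pucks(n,z0=.0165,z1=.024,box=(.36,.60,.0,.52)):
    "clusters of puck tops; mean xy, size"
    im,d=grab(n); P=cloud(n,d)
    m=(d>0)&(P[...,2]>z0)&(P[...,2]<z1)&(P[...,0]>box[0])&(P[...,0]<box[1])&(P[...,1]>box[2])&(P[...,1]<box[3])
    k,l,st,ce=cv2.connectedComponentsWithStats(m.astype(np.uint8))
    return [(P[l==i][:,:3].mean(0).round(4).tolist(),int(st[i,4]),np.ptp(P[l==i][:,:2],axis=0).round(3).tolist()) for i in range(1,k) if st[i,4]>40]
E
python3 - <<'E'
from h import *
for n in('top','side'):
    for p in pucks(n): print(n,p)
E
```

```text
top ([0.5689, 0.1461, 0.0211], 469, [0.073, 0.119])
top ([0.5176, 0.4072, 0.0197], 122, [0.039, 0.039])
top ([0.4346, 0.3065, 0.0198], 119, [0.041, 0.042])
top ([0.4361, 0.2028, 0.0198], 80, [0.041, 0.038])
side ([0.5616, 0.1231, 0.0208], 558, [0.067, 0.194])
side ([0.4371, 0.0784, 0.0191], 158, [0.041, 0.039])
side ([0.5478, 0.2733, 0.0199], 127, [0.075, 0.079])
side ([0.4322, 0.2036, 0.0191], 247, [0.043, 0.044])
side ([0.4345, 0.3128, 0.0193], 321, [0.043, 0.043])
side ([0.5161, 0.4117, 0.019], 365, [0.043, 0.043])
```

{"name": "step_arm", "arguments": {
  "moves": [
    {"xyz": [0,0,-0.9],"dr": [0,0,0],"grip": 0.7},
    {"xyz": [0,0,-0.9],"dr": [0,0,0],"grip": 0.7},
    {"xyz": [0,0,-0.9],"dr": [0,0,0],"grip": 0.7},
    {"xyz": [0,0,-0.5],"dr": [0,0,0],"grip": 0.7},
    {"xyz": [0,0,-0.3],"dr": [0,0,0],"grip": 0.7},
    {"xyz": [0,0,0],"dr": [0,0,0],"grip": 0.7},
    {"xyz": [0,0,0],"dr": [0,0,0],"grip": -0.1},
    {"xyz": [0,0,0],"dr": [0,0,0],"grip": -0.5},
    {"xyz": [0,0,0],"dr": [0,0,0],"grip": -0.5},
    {"xyz": [0,0,0],"dr": [0,0,0],"grip": -0.5},
    {"xyz": [0,0,0],"dr": [0,0,0],"grip": -0.5}
  ]
}}

```text
time: 3.9
tool_pos: [0.4412, 0.0715, 0.0162]
ee_rot: [3.141, 0.002, 2.358]
ft_force: [-1.8, -0.9, 9.9]
opening: 0.0417
grasp_force: 59.3
```

{"name": "step_arm", "arguments": {
  "moves": [
    {"xyz": [0,0,0.3],"dr": [0,0,0],"grip": -0.5},
    {"xyz": [0,0,0.9],"dr": [0,0,0],"grip": -0.5},
    {"xyz": [0,0,0.9],"dr": [0,0,0],"grip": -0.5},
    {"xyz": [0,0,0.9],"dr": [0,0,0],"grip": -0.5},
    {"xyz": [0,0,0.3],"dr": [0,0,0],"grip": -0.5},
    {"xyz": [0,0,0],"dr": [0,0,0],"grip": -0.5},
    {"xyz": [0,0,0],"dr": [0,0,0],"grip": -0.5}
  ]
}}

```text
time: 4.6
tool_pos: [0.4402, 0.0711, 0.1134]
ee_rot: [-3.141, 0.0, 2.358]
ft_force: [-0.4, 0.3, -1.4]
opening: 0.0413
grasp_force: 61.0
```

```bash
python3 - <<'E'
from h import *
im,d=grab('side'); p=proj('side',[ctrl.get_state()['tool_pos']])[0]; print(p)
u,v=p.astype(int); c=im[max(v-70,0):v+80,u-80:u+80]; cv2.imwrite('pics/s1.png',cv2.resize(c,None,fx=4,fy=4,interpolation=cv2.INTER_CUBIC))
P=cloud('side',d)
w=P[v-15:v+40,u-30:u+30]; hsv=cv2.cvtColor(im,cv2.COLOR_BGR2HSV)[v-15:v+40,u-30:u+30]
m=(hsv[...,0]>15)&(hsv[...,0]<32)&(hsv[...,1]>110)&(w[...,2]>.06)
q=w[m];print(len(q),q.min(0),q.max(0),q.mean(0))
E
```

```text
[360.60880837 222.55391637]
3 [0.43970368 0.05554859 0.11388304] [0.45149713 0.06308723 0.11562053] [0.44691949 0.06013266 0.11492275]
```

View pics/s1.png

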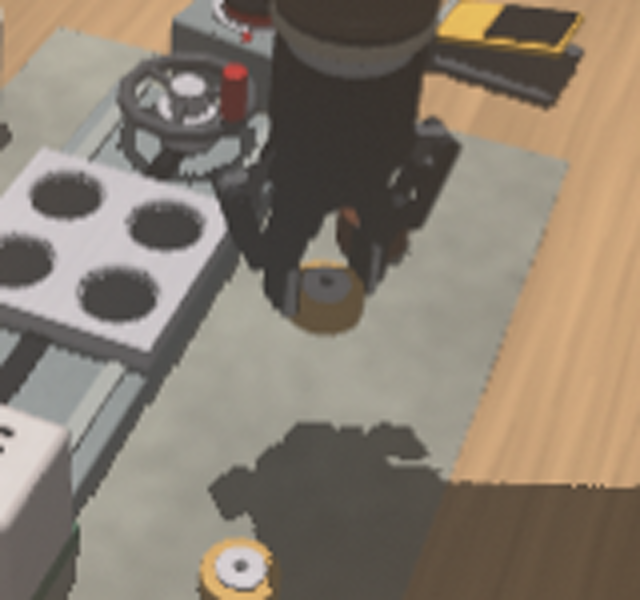

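The puck is held flat between the pads. Its blank is at crop (328,283), i.e. pixel (362,223). I'll check the offset.

```bash
python3 - <<'E'
from h import *
im,d=load('side'); t=ctrl.get_state()['tool_pos']; P=cloud('side',d)
p=proj('side',[t])[0].astype(int)
u0,v0=p[0]-80,p[1]-70
c=P[v0+64:v0+84,u0+70:u0+94]
print(np.round(c[::2,::3,2]*1000).astype(int))
q=c[(c[...,2]>.114)&(c[...,2]<.121)]; print(len(q),q.mean(0),np.median(q[:,2]),t)
print(at_z('side',[[u0+82,v0+70.7]],.118))
n=[]
g=cv2.cvtColor(im,cv2.COLOR_BGR2GRAY)
a=(P[...,2]>.117)&(P[...,2]<.1205); 
E
```

```text
[[153 154  -1   0   1  -2 122 132]
 [149 146 113 114 114 114 118 126]
 [138 140 115 116 115 115 114 121]
 [131 133 115 117 116 120 114 119]
 [125 128 117 117 116 115 113 113]
 [119 122 116 118 116 119 116 107]
 [114 115 114 114 115 114 113   0]
 [105 108 111 113 114 114 108   0]
 [  1 100 105 107 108 108 105   2]
 [  1   0  99 102 103 101   0  -2]]
165 [0.43554752 0.07543109 0.11630299] 0.11609515182351948 [0.43988584 0.07120133 0.11305263]
[[0.43554672 0.07559162 0.118     ]]
```

```bash
cat > nests.py <<'E'
from h import *
def nests(n,dark=90):
    im,d=load(n); g=cv2.cvtColor(im,cv2.COLOR_BGR2GRAY)
    out=[]
    for X in [(.6444,-.0197),(.6453,.0517),(.5731,.0523),(.573,-.0195)]:
        c=proj(n,[[*X,.042]])[0]; ang=np.linspace(0,2*np.pi,40)
        poly=proj(n,np.c_[X[0]+.033*np.cos(ang),X[1]+.033*np.sin(ang),np.full(40,.042)])
        m=np.zeros(g.shape,np.uint8); cv2.fillPoly(m,[poly.round().astype(int)],1)
        vals=g[m>0]; t,_=cv2.threshold(vals,0,255,cv2.THRESH_OTSU)
        ys,xs=np.nonzero((m>0)&(g<t)); e=cv2.convexHull(np.c_[xs,ys].astype(np.int32)); M=cv2.moments(e)
        out.append((at_z(n,[[M['m10']/M['m00'],M['m01']/M['m00']]],.042)[0,:2].round(4).tolist(),len(xs),t))
    return out
if __name__=='__main__':
    for n in('top','side'):
        print(n,*nests(n),sep='\n')
E
python3 nests.py
python3 - <<'E'
from h import *
# blanks/brass by colour on both cameras for the 3 bench pucks
for n in('top','side'):
    im,d=load(n); hsv=cv2.cvtColor(im,cv2.COLOR_BGR2HSV)
    for X in [(.5172,.4086),(.4344,.3077),(.4336,.2001)]:
        ang=np.linspace(0,2*np.pi,40)
        poly=proj(n,np.c_[X[0]+.030*np.cos(ang),X[1]+.03*np.sin(ang),np.full(40,.02)])
        m=np.zeros(d.shape,np.uint8); cv2.fillPoly(m,[poly.round().astype(int)],1)
        s=(m>0)&(hsv[...,1]<60)&(hsv[...,2]>120)
        k,l,st,ce=cv2.connectedComponentsWithStats(s.astype(np.uint8)); i=1+np.argmax(st[1:,4])
        h=cv2.moments(cv2.convexHull(np.argwhere(l==i)[:,::-1].astype(np.int32)))
        print(n,X,st[i],at_z(n,[[h['m10']/h['m00'],h['m01']/h['m00']]],.021)[0])
E
```

```text
top
([0.6444, -0.0201], 184, 110.0)
([0.6446, 0.0516], 182, 106.0)
([0.573, 0.0525], 189, 108.0)
([0.573, -0.0193], 185, 109.0)
side
([0.6444, -0.0138], 168, 132.0)
([0.644, 0.0579], 200, 132.0)
([0.5725, 0.0588], 214, 131.0)
([0.5721, -0.0133], 185, 134.0)
top (0.5172, 0.4086) [180 226   8   8  50] [0.51567483 0.40763189 0.021     ]
top (0.4344, 0.3077) [211 251   9   8  54] [0.4351769  0.30757009 0.021     ]
top (0.4336, 0.2001) [239 246   7  17  47] [0.4359587  0.22069857 0.021     ]
side (0.5172, 0.4086) [249 356  14  14 158] [0.51593326 0.41186797 0.021     ]
side (0.4344, 0.3077) [312 329  14  13 136] [0.4344573  0.31247098 0.021     ]
side (0.4336, 0.2001) [326 281  18  20 114] [0.44925077 0.19826078 0.021     ]
```

{"name": "step_arm", "arguments": {
  "moves": [
    {"xyz": [0,0,-1],"dr": [0,0,0],"grip": -0.5},
    {"xyz": [0,0,-1],"dr": [0,0,0],"grip": -0.5},
    {"xyz": [0,0,-0.8],"dr": [0,0,0],"grip": -0.5},
    {"xyz": [0,0,-0.4],"dr": [0,0,0],"grip": -0.5},
    {"xyz": [0,0,0],"dr": [0,0,0],"grip": -0.5},
    {"xyz": [0,0,0],"dr": [0,0,0],"grip": 0.5},
    {"xyz": [0,0,0],"dr": [0,0,0],"grip": 0.5},
    {"xyz": [0,0,0.1],"dr": [0,0,-1],"grip": 0.5},
    {"xyz": [0,0,0],"dr": [0,0,-1],"grip": 0.5},
    {"xyz": [0,0,0],"dr": [0,0,-1],"grip": 0.5},
    {"xyz": [0,0,0],"dr": [0,0,-1],"grip": 0.5},
    {"xyz": [0,0,0],"dr": [0,0,-1],"grip": 0.5},
    {"xyz": [0,0,0],"dr": [0,0,-1],"grip": 0.5},
    {"xyz": [0,0,0],"dr": [0,0,-1],"grip": 0.5},
    {"xyz": [0,0,0],"dr": [0,0,-1],"grip": 0.5},
    {"xyz": [0,0,0],"dr": [0,0,-1],"grip": 0.5},
    {"xyz": [0,0,0],"dr": [0,0,-1],"grip": 0.5},
    {"xyz": [0,0,0],"dr": [0,0,-1],"grip": 0.5},
    {"xyz": [0,0,0],"dr": [0,0,-0.25],"grip": 0.5},
    {"xyz": [0,0,0],"dr": [0,0,0],"grip": 0.5}
  ]
}}

```text
time: 6.65
tool_pos: [0.4408, 0.0718, 0.0213]
ee_rot: [3.141, -0.001, 0.79]
ft_force: [-0.9, -0.8, -0.7]
opening: 0.064
grasp_force: 0.0
```

{"name": "step_arm", "arguments": {
  "moves": [
    {"xyz": [0,0,0],"dr": [0,0,0],"grip": -0.5},
    {"xyz": [0,0,0],"dr": [0,0,0],"grip": -0.5},
    {"xyz": [0,0,0],"dr": [0,0,0],"grip": -0.5},
    {"xyz": [0,0,0],"dr": [0,0,0],"grip": -0.5}
  ]
}}

```text
time: 7.05
tool_pos: [0.4406, 0.0717, 0.0216]
ee_rot: [3.141, -0.0, 0.79]
ft_force: [-2.8, 0.0, 11.0]
opening: 0.0407
grasp_force: 58.9
```

{"name": "step_arm", "arguments": {
  "moves": [
    {"xyz": [0,0,0],"dr": [0,0,0],"grip": 0.5},
    {"xyz": [0,0,0],"dr": [0,0,0],"grip": 0.5},
    {"xyz": [0,0,0.8],"dr": [0,0,0],"grip": 0.5},
    {"xyz": [0,-1,1],"dr": [0,0,0],"grip": 0.5},
    {"xyz": [0,-1,1],"dr": [0,0,0],"grip": 0.5},
    {"xyz": [0,-1,0],"dr": [0,0,0],"grip": 0.5},
    {"xyz": [0,-1,0],"dr": [0,0,0],"grip": 0.5},
    {"xyz": [0,-1,0],"dr": [0,0,0],"grip": 0.5}
  ]
}}

```text
time: 7.85
tool_pos: [0.4405, -0.0798, 0.1052]
ee_rot: [3.141, -0.0, 0.788]
ft_force: [0.3, -0.8, -0.3]
opening: 0.0638
grasp_force: 0.0
```

```bash
python3 - <<'E'
from h import *
for n in('top','side'):
    print(n,[p for p in pucks(n) if p[0][0]<.45 and p[0][1]<.1])
    im,d=load(n); P=cloud(n,d); ys,xs=np.nonzero((P[...,2]>.010)&(P[...,2]<.03)&(abs(P[...,0]-.44)<.035)&(abs(P[...,1]-.073)<.035)&(d>0))
    print(len(xs),at_z(n,[[xs.mean(),ys.mean()]],.012))
    hsv=cv2.cvtColor(im,cv2.COLOR_BGR2HSV); m=(abs(P[...,0]-.44)<.03)&(abs(P[...,1]-.073)<.03)&(hsv[...,1]<60)&(hsv[...,2]>120)
    k,l,st,ce=cv2.connectedComponentsWithStats(m.astype(np.uint8)); i=1+np.argmax(st[1:,4])
    h=cv2.moments(cv2.convexHull(np.argwhere(l==i)[:,::-1].astype(np.int32)))
    print(st[i],at_z(n,[[h['m10']/h['m00'],h['m01']/h['m00']]],.021)[0])
E
```

```text
top [([0.4408, 0.07, 0.0198], 106, [0.041, 0.038])]
149 [[0.44053839 0.06948859 0.012     ]]
[280 243  19  19 133] [0.44052221 0.07326579 0.021     ]
side [([0.4376, 0.076, 0.0192], 156, [0.041, 0.04])]
216 [[0.43964999 0.07131538 0.012     ]]
[341 246  31  25 178] [0.43521847 0.09305564 0.021     ]
```

{"name": "step_arm", "arguments": {
  "moves": [
    {"xyz": [0,1,0],"dr": [0,0,0],"grip": 0.5},
    {"xyz": [0,1,0],"dr": [0,0,0],"grip": 0.5},
    {"xyz": [0,1,0],"dr": [0,0,0],"grip": 0.5},
    {"xyz": [0,1,0],"dr": [0,0,0],"grip": 0.5},
    {"xyz": [0,1,-0.8],"dr": [0,0,0],"grip": 0.5},
    {"xyz": [0,0.05,-1],"dr": [0,0,0],"grip": 0.5},
    {"xyz": [0,0,-0.7],"dr": [0,0,0],"grip": 0.5},
    {"xyz": [0,0,-0.3],"dr": [0,0,0],"grip": 0.5},
    {"xyz": [0,0,0],"dr": [0,0,0],"grip": 0.0},
    {"xyz": [0,0,0],"dr": [0,0,0],"grip": -0.5},
    {"xyz": [0,0,0],"dr": [0,0,0],"grip": -0.5},
    {"xyz": [0,0,0],"dr": [0,0,0],"grip": -0.5},
    {"xyz": [0,0,0.5],"dr": [0,0,0],"grip": -0.5},
    {"xyz": [0,0,1],"dr": [0,0,0],"grip": -0.5},
    {"xyz": [0,0,1],"dr": [0,0,0],"grip": -0.5},
    {"xyz": [0,0,0.6],"dr": [0,0,0],"grip": -0.5}
  ]
}}

```text
time: 9.55
tool_pos: [0.4414, 0.0732, 0.1164]
ee_rot: [3.14, -0.003, 0.787]
ft_force: [0.9, 0.1, -0.3]
opening: 0.0407
grasp_force: 60.7
```

{"name": "step_arm", "arguments": {
  "moves": [
    {"xyz": [0.851,-0.075,0],"dr": [0,0,0],"grip": -0.5},
    {"xyz": [0.851,-0.075,0],"dr": [0,0,0],"grip": -0.5},
    {"xyz": [0.851,-0.075,0],"dr": [0,0,0],"grip": -0.5},
    {"xyz": [0.851,-0.075,0],"dr": [0,0,0],"grip": -0.5},
    {"xyz": [0.851,-0.075,0],"dr": [0,0,0],"grip": -0.5},
    {"xyz": [0.851,-0.075,0],"dr": [0,0,0],"grip": -0.5},
    {"xyz": [0.851,-0.075,0],"dr": [0,0,0],"grip": -0.5},
    {"xyz": [0.851,-0.075,0],"dr": [0,0,0],"grip": -0.5},
    {"xyz": [0,0,0],"dr": [0,0,0],"grip": -0.5},
    {"xyz": [0,0,0],"dr": [0,0,0],"grip": -0.5}
  ]
}}

```text
time: 10.55
tool_pos: [0.6444, 0.0549, 0.1138]
ee_rot: [-3.141, 0.0, 0.787]
ft_force: [-0.5, 0.7, -1.6]
opening: 0.0408
grasp_force: 60.8
```

{"name": "step_arm", "arguments": {
  "moves": [
    {"xyz": [0.01,-0.04,-0.8],"dr": [0,0,0],"grip": -0.5},
    {"xyz": [0,0,-0.6],"dr": [0,0,0],"grip": -0.5},
    {"xyz": [0,0,-0.3],"dr": [0,0,0],"grip": -0.5},
    {"xyz": [0,0,-0.1],"dr": [0,0,0],"grip": -0.5},
    {"xyz": [0,0,0],"dr": [0,0,0],"grip": -0.5}
  ]
}}

```text
time: 11.05
tool_pos: [0.6447, 0.0544, 0.0606]
ee_rot: [-3.142, -0.001, 0.788]
ft_force: [-0.6, -0.7, -1.6]
opening: 0.0408
grasp_force: 60.9
```

{"name": "step_arm", "arguments": {
  "moves": [
    {"xyz": [0,0,-0.1],"dr": [0,0,0],"grip": -0.5},
    {"xyz": [0,0,0],"dr": [0,0,0],"grip": -0.5}
  ]
}}

```text
time: 11.25
tool_pos: [0.6451, 0.0541, 0.0575]
ee_rot: [3.141, -0.001, 0.788]
ft_force: [-0.8, 0.5, 2.6]
opening: 0.0408
grasp_force: 61.4
```

{"name": "step_arm", "arguments": {
  "moves": [
    {"xyz": [0,0,0],"dr": [0,0,0],"grip": 0.4},
    {"xyz": [0,0,0],"dr": [0,0,0],"grip": 0.4},
    {"xyz": [0,0,0.5],"dr": [0,0,0],"grip": 0.4},
    {"xyz": [0,0,1],"dr": [0,0,0],"grip": 0.4},
    {"xyz": [-0.705,0.493,0.5],"dr": [0,0,0],"grip": 0.5},
    {"xyz": [-0.705,0.493,0],"dr": [0,0,0],"grip": 0.5},
    {"xyz": [-0.705,0.493,0],"dr": [0,0,0],"grip": 0.5},
    {"xyz": [-0.705,0.493,0],"dr": [0,0,0],"grip": 0.5},
    {"xyz": [-0.705,0.493,0],"dr": [0,0,0],"grip": 0.5},
    {"xyz": [-0.705,0.493,0],"dr": [0,0,0],"grip": 0.5},
    {"xyz": [-0.705,0.493,0],"dr": [0,0,0],"grip": 0.5},
    {"xyz": [-0.705,0.493,0],"dr": [0,0,0],"grip": 0.5},
    {"xyz": [-0.705,0.493,0],"dr": [0,0,0],"grip": 0.5},
    {"xyz": [-0.705,0.493,0],"dr": [0,0,0],"grip": 0.5},
    {"xyz": [0,0,0],"dr": [0,0,0],"grip": 0.5}
  ]
}}

```text
time: 12.75
tool_pos: [0.4312, 0.2041, 0.118]
ee_rot: [-3.141, -0.001, 0.792]
ft_force: [-0.2, 0.1, -0.1]
opening: 0.0642
grasp_force: 0.0
```

```bash
cat > chk.py <<'E'
from h import *
t=ctrl.get_state()['tool_pos'];print('tcp',t)
for n,b in(('top',(0,-.002)),('side',(-.003,.0043))):
    for lvl,a in(('bench',dict(box=(.36,.55,.0,.52))),('nest',dict(z0=.052,z1=.060,box=(.54,.68,-.05,.2)))):
        for p in pucks(n,**a): print(n,lvl,np.round(np.array(p[0][:2])-b,4),p[0][2],p[1:])
E
python3 chk.py
```

```text
tcp [0.43119438 0.20405383 0.11798435]
top bench [0.543  0.1574] 0.0208 (129, [0.013, 0.115])
top bench [0.5177 0.4085] 0.0194 (103, [0.038, 0.042])
top nest [0.6444 0.0535] 0.0554 (121, [0.041, 0.041])
top nest [0.6068 0.1985] 0.0546 (77, [0.106, 0.007])
side bench [0.5434 0.1264] 0.0208 (242, [0.017, 0.155])
side bench [0.5326 0.2579] 0.0198 (75, [0.025, 0.079])
side bench [0.4355 0.1992] 0.0191 (243, [0.043, 0.043])
side bench [0.4378 0.3089] 0.0195 (314, [0.043, 0.043])
side bench [0.519  0.4073] 0.019 (364, [0.042, 0.043])
side nest [0.6449 0.0525] 0.0542 (133, [0.042, 0.041])
```

{"name": "step_arm", "arguments": {
  "moves": [
    {"xyz": [0.1,-0.1,-0.8],"dr": [0,0,0],"grip": 0.5},
    {"xyz": [0,0,-1],"dr": [0,0,0],"grip": 0.5},
    {"xyz": [0,0,-0.8],"dr": [0,0,0],"grip": 0.5},
    {"xyz": [0,0,-0.5],"dr": [0,0,0],"grip": 0.5},
    {"xyz": [0,0,-0.15],"dr": [0,0,0],"grip": 0.5},
    {"xyz": [0,0,0],"dr": [0,0,0],"grip": 0.0},
    {"xyz": [0,0,0],"dr": [0,0,0],"grip": -0.5},
    {"xyz": [0,0,0],"dr": [0,0,0],"grip": -0.5},
    {"xyz": [0,0,0],"dr": [0,0,0],"grip": -0.5}
  ]
}}

```text
time: 13.85
tool_pos: [0.4373, 0.1989, 0.0203]
ee_rot: [3.141, -0.002, 0.787]
ft_force: [-0.3, -0.2, 3.0]
opening: 0.0411
grasp_force: 60.8
```

{"name": "step_arm", "arguments": {
  "moves": [
    {"xyz": [0,0,0.5],"dr": [0,0,0],"grip": -0.5},
    {"xyz": [0,0,1],"dr": [0,0,0],"grip": -0.5},
    {"xyz": [0,0,1],"dr": [0,0,0],"grip": -0.5},
    {"xyz": [0,0,0.6],"dr": [0,0,0],"grip": -0.5},
    {"xyz": [0.771,-0.814,0],"dr": [0,0,0],"grip": -0.5},
    {"xyz": [0.771,-0.814,0],"dr": [0,0,0],"grip": -0.5},
    {"xyz": [0.771,-0.814,0],"dr": [0,0,0],"grip": -0.5},
    {"xyz": [0.771,-0.814,0],"dr": [0,0,0],"grip": -0.5},
    {"xyz": [0.771,-0.814,0],"dr": [0,0,0],"grip": -0.5},
    {"xyz": [0.771,-0.814,0],"dr": [0,0,0],"grip": -0.5},
    {"xyz": [0,0,0],"dr": [0,0,0],"grip": -0.5},
    {"xyz": [0,0,0],"dr": [0,0,0],"grip": -0.5}
  ]
}}

```text
time: 15.05
tool_pos: [0.5754, 0.0515, 0.1124]
ee_rot: [-3.141, 0.0, 0.786]
ft_force: [-1.3, 0.2, -1.7]
opening: 0.0407
grasp_force: 61.0
```

{"name": "step_arm", "arguments": {
  "moves": [
    {"xyz": [-0.08,0.095,-0.8],"dr": [0,0,0],"grip": -0.5},
    {"xyz": [0,0,-0.6],"dr": [0,0,0],"grip": -0.5},
    {"xyz": [0,0,-0.25],"dr": [0,0,0],"grip": -0.5},
    {"xyz": [0,0,-0.1],"dr": [0,0,0],"grip": -0.5},
    {"xyz": [0,0,-0.08],"dr": [0,0,0],"grip": -0.5},
    {"xyz": [0,0,0],"dr": [0,0,0],"grip": -0.5}
  ]
}}

```text
time: 15.65
tool_pos: [0.5732, 0.0554, 0.058]
ee_rot: [3.141, -0.001, 0.788]
ft_force: [1.2, 0.1, -0.9]
opening: 0.0407
grasp_force: 61.0
```

{"name": "step_arm", "arguments": {
  "moves": [
    {"xyz": [0,0,-0.05],"dr": [0,0,0],"grip": -0.5},
    {"xyz": [0,0,0],"dr": [0,0,0],"grip": 0.4},
    {"xyz": [0,0,0],"dr": [0,0,0],"grip": 0.4},
    {"xyz": [0,0,0.6],"dr": [0,0,0],"grip": 0.4},
    {"xyz": [0,0,1],"dr": [0,0,0],"grip": 0.4},
    {"xyz": [-0.46,0.849,0.7],"dr": [0,0,0],"grip": 0.5},
    {"xyz": [-0.46,0.849,0.5],"dr": [0,0,0],"grip": 0.5},
    {"xyz": [-0.46,0.849,0],"dr": [0,0,0],"grip": 0.5},
    {"xyz": [-0.46,0.849,0],"dr": [0,0,0],"grip": 0.5},
    {"xyz": [-0.46,0.849,0],"dr": [0,0,0],"grip": 0.5},
    {"xyz": [-0.46,0.849,0],"dr": [0,0,0],"grip": 0.5},
    {"xyz": [-0.46,0.849,0],"dr": [0,0,0],"grip": 0.5},
    {"xyz": [-0.46,0.849,0],"dr": [0,0,0],"grip": 0.5},
    {"xyz": [-0.46,0.849,0],"dr": [0,0,0],"grip": 0.5},
    {"xyz": [-0.46,0.849,0],"dr": [0,0,0],"grip": 0.5},
    {"xyz": [0,0,0],"dr": [0,0,0],"grip": 0.5},
    {"xyz": [0,0,0],"dr": [0,0,0],"grip": 0.5}
  ]
}}

```text
time: 17.35
tool_pos: [0.4347, 0.3103, 0.1403]
ee_rot: [3.141, -0.0, 0.789]
ft_force: [-0.1, 0.1, -0.1]
opening: 0.0639
grasp_force: 0.0
```

```bash
python3 chk.py
```

```text
tcp [0.43473766 0.31030201 0.14026457]
top bench [0.5428 0.1551] 0.0207 (136, [0.013, 0.115])
top bench [0.5161 0.4092] 0.0197 (109, [0.038, 0.04])
top bench [0.4301 0.3047] 0.0196 (75, [0.032, 0.038])
top nest [0.6348 0.1985] 0.0547 (53, [0.069, 0.007])
top nest [0.6442 0.053 ] 0.0554 (122, [0.041, 0.041])
top nest [0.5736 0.0546] 0.0554 (132, [0.04, 0.04])
side bench [0.5441 0.1693] 0.0215 (63, [0.014, 0.04])
side bench [0.4372 0.3088] 0.0193 (324, [0.043, 0.043])
side bench [0.5189 0.4072] 0.019 (368, [0.043, 0.042])
side nest [0.6449 0.0527] 0.0543 (130, [0.041, 0.042])
```

{"name": "step_arm", "arguments": {
  "moves": [
    {"xyz": [0.03,0,-1],"dr": [0,0,0],"grip": 0.5},
    {"xyz": [0,0,-1],"dr": [0,0,0],"grip": 0.5},
    {"xyz": [0,0,-1],"dr": [0,0,0],"grip": 0.5},
    {"xyz": [0,0,-0.7],"dr": [0,0,0],"grip": 0.5},
    {"xyz": [0,0,-0.27],"dr": [0,0,0],"grip": 0.5},
    {"xyz": [0,0,0],"dr": [0,0,0],"grip": 0.0},
    {"xyz": [0,0,0],"dr": [0,0,0],"grip": -0.5},
    {"xyz": [0,0,0],"dr": [0,0,0],"grip": -0.5},
    {"xyz": [0,0,0],"dr": [0,0,0],"grip": -0.5}
  ]
}}

```text
time: 18.45
tool_pos: [0.4364, 0.3101, 0.0219]
ee_rot: [3.141, -0.002, 0.788]
ft_force: [0.5, 0.3, -0.4]
opening: 0.041
grasp_force: 60.6
```

{"name": "step_arm", "arguments": {
  "moves": [
    {"xyz": [0,0,0.5],"dr": [0,0,0],"grip": -0.5},
    {"xyz": [0,0,1],"dr": [0,0,0],"grip": -0.5},
    {"xyz": [0,0,1],"dr": [0,0,0],"grip": -0.5},
    {"xyz": [0,0,1],"dr": [0,0,0],"grip": -0.5},
    {"xyz": [0.58,-0.911,0.4],"dr": [0,0,0],"grip": -0.5},
    {"xyz": [0.58,-0.911,0],"dr": [0,0,0],"grip": -0.5},
    {"xyz": [0.58,-0.911,0],"dr": [0,0,0],"grip": -0.5},
    {"xyz": [0.58,-0.911,0],"dr": [0,0,0],"grip": -0.5},
    {"xyz": [0.58,-0.911,0],"dr": [0,0,0],"grip": -0.5},
    {"xyz": [0.58,-0.911,0],"dr": [0,0,0],"grip": -0.5},
    {"xyz": [0.58,-0.911,0],"dr": [0,0,0],"grip": -0.5},
    {"xyz": [0.58,-0.911,0],"dr": [0,0,0],"grip": -0.5},
    {"xyz": [0.58,-0.911,0],"dr": [0,0,0],"grip": -0.5},
    {"xyz": [0.58,-0.911,0],"dr": [0,0,0],"grip": -0.5},
    {"xyz": [0.58,-0.911,0],"dr": [0,0,0],"grip": -0.5},
    {"xyz": [0.58,-0.911,0],"dr": [0,0,0],"grip": -0.5},
    {"xyz": [0,0,0],"dr": [0,0,0],"grip": -0.5},
    {"xyz": [0,0,0],"dr": [0,0,0],"grip": -0.5}
  ]
}}

```text
time: 20.25
tool_pos: [0.6446, -0.019, 0.138]
ee_rot: [-3.141, -0.0, 0.786]
ft_force: [0.0, 1.6, -1.9]
opening: 0.0405
grasp_force: 60.9
```

{"name": "step_arm", "arguments": {
  "moves": [
    {"xyz": [0,0.04,-1],"dr": [0,0,0],"grip": -0.5},
    {"xyz": [0,0,-0.9],"dr": [0,0,0],"grip": -0.5},
    {"xyz": [0,0,-0.4],"dr": [0,0,0],"grip": -0.5},
    {"xyz": [0,0,-0.2],"dr": [0,0,0],"grip": -0.5},
    {"xyz": [0,0,-0.1],"dr": [0,0,0],"grip": -0.5},
    {"xyz": [0,0,0],"dr": [0,0,0],"grip": -0.5}
  ]
}}

```text
time: 20.85
tool_pos: [0.6451, -0.0166, 0.0606]
ee_rot: [3.141, -0.001, 0.788]
ft_force: [-0.1, 0.1, -2.2]
opening: 0.0407
grasp_force: 61.0
```

{"name": "step_arm", "arguments": {
  "moves": [
    {"xyz": [0,-0.02,-0.09],"dr": [0,0,0],"grip": -0.5},
    {"xyz": [0,0,0],"dr": [0,0,0],"grip": 0.4},
    {"xyz": [0,0,0],"dr": [0,0,0],"grip": 0.4},
    {"xyz": [0,0,0.6],"dr": [0,0,0],"grip": 0.4},
    {"xyz": [0,0,1],"dr": [0,0,0],"grip": 0.4},
    {"xyz": [-0.284,0.947,1],"dr": [0,0,0],"grip": 0.5},
    {"xyz": [-0.284,0.947,0.8],"dr": [0,0,0],"grip": 0.5},
    {"xyz": [-0.284,0.947,0],"dr": [0,0,0],"grip": 0.5},
    {"xyz": [-0.284,0.947,0],"dr": [0,0,0],"grip": 0.5},
    {"xyz": [-0.284,0.947,0],"dr": [0,0,0],"grip": 0.5},
    {"xyz": [-0.284,0.947,0],"dr": [0,0,0],"grip": 0.5},
    {"xyz": [-0.284,0.947,0],"dr": [0,0,0],"grip": 0.5},
    {"xyz": [-0.284,0.947,0],"dr": [0,0,0],"grip": 0.5},
    {"xyz": [-0.284,0.947,0],"dr": [0,0,0],"grip": 0.5},
    {"xyz": [-0.284,0.947,0],"dr": [0,0,0],"grip": 0.5},
    {"xyz": [-0.284,0.947,0],"dr": [0,0,0],"grip": 0.5},
    {"xyz": [-0.284,0.947,0],"dr": [0,0,0],"grip": 0.5},
    {"xyz": [-0.284,0.947,0],"dr": [0,0,0],"grip": 0.5},
    {"xyz": [-0.284,0.947,0],"dr": [0,0,0],"grip": 0.5},
    {"xyz": [-0.284,0.947,0],"dr": [0,0,0],"grip": 0.5}
  ]
}}

```text
time: 22.85
tool_pos: [0.5166, 0.4098, 0.1598]
ee_rot: [3.141, -0.001, 0.788]
ft_force: [-0.2, 0.8, -0.7]
opening: 0.0639
grasp_force: 0.0
```

{"name": "step_arm", "arguments": {
  "moves": [
    {"xyz": [0,0,0],"dr": [0,0,0],"grip": 0.5},
    {"xyz": [0,0,0],"dr": [0,0,0],"grip": 0.5}
  ]
}}

```text
time: 23.05
tool_pos: [0.5164, 0.4093, 0.1594]
ee_rot: [3.141, -0.0, 0.789]
ft_force: [0.1, -1.0, -0.5]
opening: 0.064
grasp_force: 0.0
```

```bash
python3 chk.py
```

```text
tcp [0.51644242 0.40925104 0.1594076 ]
top bench [0.5422 0.1772] 0.021 (80, [0.022, 0.07])
top bench [0.5436 0.1147] 0.0212 (43, [0.01, 0.039])
top bench [0.5171 0.4085] 0.0194 (105, [0.038, 0.04])
top nest [ 0.6453 -0.0182] 0.0554 (125, [0.041, 0.041])
top nest [0.645  0.0526] 0.0557 (133, [0.041, 0.041])
top nest [0.5737 0.0548] 0.0555 (128, [0.04, 0.041])
side bench [0.5431 0.122 ] 0.0207 (254, [0.017, 0.185])
side bench [0.5325 0.2571] 0.0196 (78, [0.024, 0.078])
side bench [0.5191 0.4078] 0.0191 (356, [0.042, 0.043])
side nest [ 0.6458 -0.0181] 0.0546 (105, [0.044, 0.039])
side nest [0.6456 0.0529] 0.0544 (135, [0.042, 0.042])
side nest [0.5741 0.0543] 0.0544 (152, [0.041, 0.043])
```

{"name": "step_arm", "arguments": {
  "moves": [
    {"xyz": [0.03,0,-1],"dr": [0,0,0],"grip": 0.5},
    {"xyz": [0,0,-1],"dr": [0,0,0],"grip": 0.5},
    {"xyz": [0,0,-1],"dr": [0,0,0],"grip": 0.5},
    {"xyz": [0,0,-0.9],"dr": [0,0,0],"grip": 0.5},
    {"xyz": [0,0,-0.5],"dr": [0,0,0],"grip": 0.5},
    {"xyz": [0,0,-0.22],"dr": [0,0,0],"grip": 0.5},
    {"xyz": [0,0,0],"dr": [0,0,0],"grip": 0.0},
    {"xyz": [0,0,0],"dr": [0,0,0],"grip": -0.5},
    {"xyz": [0,0,0],"dr": [0,0,0],"grip": -0.5},
    {"xyz": [0,0,0],"dr": [0,0,0],"grip": -0.5}
  ]
}}

```text
time: 24.25
tool_pos: [0.5184, 0.4091, 0.0219]
ee_rot: [3.141, -0.002, 0.788]
ft_force: [-0.4, -0.8, 3.5]
opening: 0.0404
grasp_force: 61.0
```

{"name": "step_arm", "arguments": {
  "moves": [
    {"xyz": [0,0,0.6],"dr": [0,0,0],"grip": -0.5},
    {"xyz": [0,0,1],"dr": [0,0,0],"grip": -0.5},
    {"xyz": [0,0,1],"dr": [0,0,0],"grip": -0.5},
    {"xyz": [0,0,1],"dr": [0,0,0],"grip": -0.5},
    {"xyz": [0.125,-0.949,1],"dr": [0,0,0],"grip": -0.5},
    {"xyz": [0.125,-0.949,0],"dr": [0,0,0],"grip": -0.5},
    {"xyz": [0.125,-0.949,0],"dr": [0,0,0],"grip": -0.5},
    {"xyz": [0.125,-0.949,0],"dr": [0,0,0],"grip": -0.5},
    {"xyz": [0.125,-0.949,0],"dr": [0,0,0],"grip": -0.5},
    {"xyz": [0.125,-0.949,0],"dr": [0,0,0],"grip": -0.5},
    {"xyz": [0.125,-0.949,0],"dr": [0,0,0],"grip": -0.5},
    {"xyz": [0.125,-0.949,0],"dr": [0,0,0],"grip": -0.5},
    {"xyz": [0.125,-0.949,0],"dr": [0,0,0],"grip": -0.5},
    {"xyz": [0.125,-0.949,0],"dr": [0,0,0],"grip": -0.5},
    {"xyz": [0.125,-0.949,0],"dr": [0,0,0],"grip": -0.5},
    {"xyz": [0.125,-0.949,0],"dr": [0,0,0],"grip": -0.5},
    {"xyz": [0.125,-0.949,0],"dr": [0,0,0],"grip": -0.5},
    {"xyz": [0.125,-0.949,0],"dr": [0,0,0],"grip": -0.5},
    {"xyz": [0.125,-0.949,0],"dr": [0,0,0],"grip": -0.5},
    {"xyz": [0,0,0],"dr": [0,0,0],"grip": -0.5}
  ]
}}

```text
time: 26.25
tool_pos: [0.5743, -0.0239, 0.159]
ee_rot: [3.139, 0.001, 0.782]
ft_force: [-0.3, 0.6, -2.0]
opening: 0.0406
grasp_force: 60.9
```

{"name": "step_arm", "arguments": {
  "moves": [
    {"xyz": [0,0,0],"dr": [0,0,0],"grip": -0.5}
  ]
}}

```text
time: 26.35
tool_pos: [0.574, -0.0191, 0.1589]
ee_rot: [3.141, -0.0, 0.786]
ft_force: [0.6, 1.0, -1.3]
opening: 0.0405
grasp_force: 60.9
```

{"name": "step_arm", "arguments": {
  "moves": [
    {"xyz": [-0.02,0.02,-1],"dr": [0,0,0],"grip": -0.5},
    {"xyz": [0,0,-1],"dr": [0,0,0],"grip": -0.5},
    {"xyz": [0,0,-0.8],"dr": [0,0,0],"grip": -0.5},
    {"xyz": [0,0,-0.3],"dr": [0,0,0],"grip": -0.5},
    {"xyz": [0,0,-0.17],"dr": [0,0,0],"grip": -0.5},
    {"xyz": [0,0,0],"dr": [0,0,0],"grip": -0.5}
  ]
}}

```text
time: 26.95
tool_pos: [0.5736, -0.0172, 0.0608]
ee_rot: [3.142, -0.0, 0.789]
ft_force: [1.2, -0.7, -1.5]
opening: 0.0408
grasp_force: 60.9
```

{"name": "step_arm", "arguments": {
  "moves": [
    {"xyz": [0,0,-0.09],"dr": [0,0,0],"grip": -0.5},
    {"xyz": [0,0,0],"dr": [0,0,0],"grip": 0.4},
    {"xyz": [0,0,0],"dr": [0,0,0],"grip": 0.4},
    {"xyz": [0,0,0.6],"dr": [0,0,0],"grip": 0.4},
    {"xyz": [0,0,1],"dr": [0,0,0],"grip": 0.4},
    {"xyz": [-1,0,1],"dr": [0,0,0],"grip": 0.4},
    {"xyz": [-1,0,1],"dr": [0,0,0],"grip": 0.4},
    {"xyz": [-1,0,0],"dr": [0,0,0],"grip": 0},
    {"xyz": [-1,0,0],"dr": [0,0,0],"grip": 0},
    {"xyz": [-1,0,0],"dr": [0,0,0],"grip": 0},
    {"xyz": [0,0,0],"dr": [0,0,0],"grip": 0},
    {"xyz": [0,0,0],"dr": [0,0,0],"grip": 0}
  ]
}}

```text
time: 28.15
tool_pos: [0.4239, -0.018, 0.1667]
ee_rot: [3.14, -0.002, 0.788]
ft_force: [0.5, 0.4, -0.1]
opening: 0.0423
grasp_force: 0.0
```

```bash
python3 chk.py; cat > st.py <<'E'
from h import *
im,d=load('top'); P=cloud('top',d); hsv=cv2.cvtColor(im,cv2.COLOR_BGR2HSV)
def red(u0,u1,v0,v1,z):
    m=((hsv[...,0]<8)|(hsv[...,0]>172))&(hsv[...,1]>140)&(hsv[...,2]>60); q=np.zeros_like(m); q[v0:v1,u0:u1]=1
    k,l,s,c=cv2.connectedComponentsWithStats((m&q).astype(np.uint8)); i=1+np.argmax(s[1:,4]); return at_z('top',[c[i]],z)[0],s[i,4]
print('crank',red(335,380,175,225,.102))
def mid(u0,u1,v0,v1,z0,z1,z):
    w=P[v0:v1,u0:u1]; ys,xs=np.nonzero((w[...,2]>z0)&(w[...,2]<z1)); h=cv2.convexHull(np.c_[xs+u0,ys+v0].astype(np.float32))
    q=at_z('top',h.reshape(-1,2),z)[:,:2]; r=cv2.minAreaRect((q*1000).astype(np.float32)); M=cv2.moments((q*1000).astype(np.float32)); return r,M['m10']/M['m00'],M['m01']/M['m00']
print('wheel',mid(335,375,178,218,.056,.072,.062))
print('knob',mid(375,420,175,220,.085,.105,.097))
v,u=np.mgrid[:400,:640]
m=(hsv[...,2]<60)&(u>412)&(u<442)&(v>240)&(v<275)&(P[...,2]>.03)
k,l,s,c=cv2.connectedComponentsWithStats(m.astype(np.uint8)); i=1+np.argmax(s[1:,4]); print('pad',s[i],at_z('top',[c[i]],.044),np.median(P[l==i][:,2]))
m=(hsv[...,0]>15)&(hsv[...,0]<30)&(hsv[...,1]>160)&(u>408)&(u<445)&(v>228)&(v<276)
ys,xs=np.nonzero(m); r=cv2.minAreaRect((at_z('top',np.c_[xs,ys],.035)[:,:2]*1000).astype(np.float32)); print('yellow',len(xs),r)
E
python3 st.py
python3 -c "
from h import *
im,d=load('top');cv2.imwrite('pics/t2.png',cv2.resize(im[160:285,240:450],None,fx=3.8,fy=3.8,interpolation=cv2.INTER_CUBIC))"
```

```text
tcp [ 0.42392762 -0.01796627  0.16673546]
top bench [0.5427 0.1546] 0.0207 (126, [0.016, 0.115])
top nest [ 0.6457 -0.0168] 0.0557 (114, [0.041, 0.041])
top nest [0.6444 0.0531] 0.0555 (125, [0.041, 0.041])
top nest [0.574  0.0551] 0.0557 (122, [0.04, 0.04])
top nest [ 0.5744 -0.0173] 0.0558 (128, [0.04, 0.04])
side bench [0.5431 0.1189] 0.0205 (253, [0.017, 0.195])
side bench [0.5327 0.2576] 0.0199 (76, [0.025, 0.079])
side nest [ 0.6469 -0.0177] 0.0545 (114, [0.041, 0.043])
side nest [ 0.5754 -0.0186] 0.0545 (117, [0.041, 0.041])
side nest [0.6452 0.0521] 0.0545 (138, [0.041, 0.042])
side nest [0.574 0.054] 0.0544 (147, [0.041, 0.044])
crank (array([ 0.56587344, -0.11813218,  0.102     ]), np.int32(25))
wheel (((609.7012939453125, -136.7154083251953), (96.12776184082031, 96.16209411621094), 88.86845397949219), 609.1133273095533, -137.11510446236997)
knob (((606.5173950195312, -272.2289733886719), (15.910999298095703, 49.85716247558594), 80.13507843017578), 606.5758396790511, -272.12109810099156)
pad [418 251  16  18 272] [[ 0.41021027 -0.35598621  0.044     ]] 0.04415721491636515
yellow 307 ((426.65411376953125, -356.5283203125), (60.36993408203125, 100.24321746826172), 86.41183471679688)
```

View pics/t2.png

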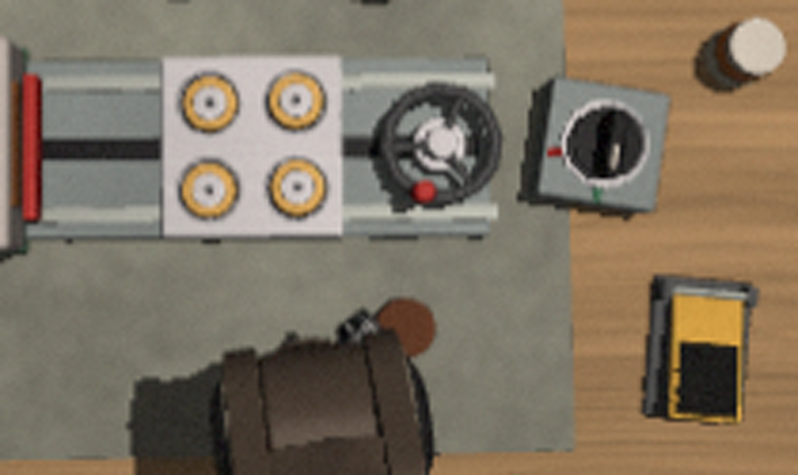

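The picture shows all four pucks seated flat in the nests, with the red crank at crop (425,190). The pointer is at green, and the jars and spool are untouched. Next, the crank.

{"name": "step_arm", "arguments": {
  "moves": [
    {"xyz": [0.795,-0.549,0],"dr": [0,0,0],"grip": 0},
    {"xyz": [0.795,-0.549,0],"dr": [0,0,0],"grip": 0},
    {"xyz": [0.795,-0.549,0],"dr": [0,0,0],"grip": 0},
    {"xyz": [0.795,-0.549,0],"dr": [0,0,0],"grip": 0},
    {"xyz": [0.795,-0.549,0],"dr": [0,0,0],"grip": 0},
    {"xyz": [0.795,-0.549,0],"dr": [0,0,0],"grip": 0},
    {"xyz": [0,0,0],"dr": [0,0,0],"grip": 0},
    {"xyz": [0,0,0],"dr": [0,0,0],"grip": 0},
    {"xyz": [0,0,0],"dr": [0,0,0],"grip": 0}
  ]
}}

```text
time: 29.25
tool_pos: [0.5659, -0.1159, 0.1653]
ee_rot: [-3.14, 0.001, 0.789]
ft_force: [-0.2, -0.0, -0.1]
opening: 0.0426
grasp_force: 0.0
```

Near enough. I'll go down to z of about 0.087 and grip.

{"name": "step_arm", "arguments": {
  "moves": [
    {"xyz": [0.03,-0.03,-1],"dr": [0,0,0],"grip": 0},
    {"xyz": [0,0,-1],"dr": [0,0,0],"grip": 0},
    {"xyz": [0,0,-0.6],"dr": [0,0,0],"grip": 0},
    {"xyz": [0,0,0],"dr": [0,0,0],"grip": 0},
    {"xyz": [0,0,0],"dr": [0,0,0],"grip": -0.8},
    {"xyz": [0,0,0],"dr": [0,0,0],"grip": -0.8},
    {"xyz": [0,0,0],"dr": [0,0,0],"grip": -0.8},
    {"xyz": [0,0,0],"dr": [0,0,0],"grip": -0.8},
    {"xyz": [0,0,0],"dr": [0,0,0],"grip": -0.8}
  ]
}}

```text
time: 30.15
tool_pos: [0.5675, -0.117, 0.0893]
ee_rot: [3.141, -0.001, 0.788]
ft_force: [-4.1, 1.9, 6.6]
opening: 0.016
grasp_force: 58.7
```

```bash
python3 - <<'E'
import numpy as np
r=.045
p=np.radians(156.6-15*np.arange(25)); q=np.round(np.c_[np.cos(p),np.sin(p)]*r/.03,2)
print(np.round(np.diff(q,axis=0),2).tolist())
E
```

```text
[[0.2, 0.33], [0.29, 0.27], [0.34, 0.19], [0.38, 0.1], [0.39, -0.01], [0.38, -0.1], [0.33, -0.2], [0.27, -0.29], [0.19, -0.34], [0.1, -0.38], [-0.01, -0.39], [-0.1, -0.38], [-0.2, -0.33], [-0.29, -0.27], [-0.34, -0.19], [-0.38, -0.1], [-0.39, 0.01], [-0.38, 0.1], [-0.33, 0.2], [-0.27, 0.29], [-0.19, 0.34], [-0.1, 0.38], [0.01, 0.39], [0.1, 0.38]]
```

{"name": "step_arm", "arguments": {
  "moves": [
    {"xyz": [0.2,0.33,0],"dr": [0,0,0],"grip": -0.8},
    {"xyz": [0.29,0.27,0],"dr": [0,0,0],"grip": -0.8},
    {"xyz": [0.34,0.19,0],"dr": [0,0,0],"grip": -0.8},
    {"xyz": [0.38,0.1,0],"dr": [0,0,0],"grip": -0.8},
    {"xyz": [0.39,-0.01,0],"dr": [0,0,0],"grip": -0.8},
    {"xyz": [0.38,-0.1,0],"dr": [0,0,0],"grip": -0.8},
    {"xyz": [0,0,0],"dr": [0,0,0],"grip": -0.8}
  ]
}}

```text
time: 30.85
tool_pos: [0.6297, -0.0955, 0.0893]
ee_rot: [3.137, -0.002, 0.787]
ft_force: [-1.0, -1.6, 8.0]
opening: 0.0162
grasp_force: 59.5
```

{"name": "step_arm", "arguments": {
  "moves": [
    {"xyz": [0.33,-0.2,0],"dr": [0,0,0],"grip": -0.8},
    {"xyz": [0.27,-0.29,0],"dr": [0,0,0],"grip": -0.8},
    {"xyz": [0.19,-0.34,0],"dr": [0,0,0],"grip": -0.8},
    {"xyz": [0.1,-0.38,0],"dr": [0,0,0],"grip": -0.8},
    {"xyz": [-0.01,-0.39,0],"dr": [0,0,0],"grip": -0.8},
    {"xyz": [-0.1,-0.38,0],"dr": [0,0,0],"grip": -0.8},
    {"xyz": [0,0,0],"dr": [0,0,0],"grip": -0.8}
  ]
}}

```text
time: 31.55
tool_pos: [0.649, -0.1554, 0.0893]
ee_rot: [-3.141, 0.001, 0.785]
ft_force: [-5.8, 2.2, 9.7]
opening: 0.016
grasp_force: 60.1
```

{"name": "step_arm", "arguments": {
  "moves": [
    {"xyz": [-0.2,-0.33,0],"dr": [0,0,0],"grip": -0.8},
    {"xyz": [-0.29,-0.27,0],"dr": [0,0,0],"grip": -0.8},
    {"xyz": [-0.34,-0.19,0],"dr": [0,0,0],"grip": -0.8},
    {"xyz": [-0.38,-0.1,0],"dr": [0,0,0],"grip": -0.8},
    {"xyz": [-0.39,0.01,0],"dr": [0,0,0],"grip": -0.8},
    {"xyz": [-0.38,0.1,0],"dr": [0,0,0],"grip": -0.8},
    {"xyz": [-0.33,0.2,0],"dr": [0,0,0],"grip": -0.8},
    {"xyz": [-0.27,0.29,0],"dr": [0,0,0],"grip": -0.8},
    {"xyz": [-0.19,0.34,0],"dr": [0,0,0],"grip": -0.8},
    {"xyz": [-0.1,0.38,0],"dr": [0,0,0],"grip": -0.8},
    {"xyz": [0.01,0.39,0],"dr": [0,0,0],"grip": -0.8},
    {"xyz": [0.1,0.38,0],"dr": [0,0,0],"grip": -0.8},
    {"xyz": [0,0,0],"dr": [0,0,0],"grip": -0.8}
  ]
}}

```text
time: 32.85
tool_pos: [0.5683, -0.1152, 0.0893]
ee_rot: [3.141, -0.002, 0.79]
ft_force: [-4.1, 3.4, 10.5]
opening: 0.0159
grasp_force: 59.8
```

```bash
cat >> chk.py <<'E'
im,d=load('side')
print(np.linalg.norm(ctrl.get_state()['ft_force']),ctrl.get_state()['opening'])
E
python3 chk.py | grep -v bench
```

```text
tcp [ 0.56833986 -0.11523587  0.08925396]
top nest [0.6127 0.199 ] 0.0546 (79, [0.118, 0.007])
top nest [0.6462 0.0494] 0.0557 (121, [0.041, 0.041])
top nest [0.6454 0.119 ] 0.0555 (120, [0.041, 0.038])
top nest [0.5739 0.1227] 0.0557 (128, [0.041, 0.041])
top nest [0.5753 0.0486] 0.0555 (122, [0.04, 0.04])
side nest [0.647  0.0491] 0.0543 (142, [0.042, 0.041])
side nest [0.5754 0.0489] 0.0544 (143, [0.041, 0.042])
side nest [0.6459 0.1191] 0.0544 (158, [0.041, 0.043])
side nest [0.5739 0.1203] 0.0544 (165, [0.042, 0.042])
13.064924778224992 0.01598764395747727
```

{"name": "step_arm", "arguments": {
  "moves": [
    {"xyz": [0.2,0.33,0],"dr": [0,0,0],"grip": -0.8},
    {"xyz": [0.29,0.27,0],"dr": [0,0,0],"grip": -0.8},
    {"xyz": [0.34,0.19,0],"dr": [0,0,0],"grip": -0.8},
    {"xyz": [0.38,0.1,0],"dr": [0,0,0],"grip": -0.8},
    {"xyz": [0.39,-0.01,0],"dr": [0,0,0],"grip": -0.8},
    {"xyz": [0.38,-0.1,0],"dr": [0,0,0],"grip": -0.8},
    {"xyz": [0.33,-0.2,0],"dr": [0,0,0],"grip": -0.8},
    {"xyz": [0,0,0],"dr": [0,0,0],"grip": -0.8}
  ]
}}

```text
time: 33.85
tool_pos: [0.639, -0.1021, 0.0893]
ee_rot: [3.137, -0.002, 0.786]
ft_force: [-0.4, -1.5, 8.4]
opening: 0.0166
grasp_force: 59.7
```

{"name": "step_arm", "arguments": {
  "moves": [
    {"xyz": [0.27,-0.29,0],"dr": [0,0,0],"grip": -0.8},
    {"xyz": [0,0,0],"dr": [0,0,0],"grip": -0.8}
  ]
}}

```text
time: 34.05
tool_pos: [0.6465, -0.1111, 0.0893]
ee_rot: [3.138, -0.001, 0.786]
ft_force: [-0.7, -1.5, 7.6]
opening: 0.0158
grasp_force: 59.7
```

{"name": "step_arm", "arguments": {
  "moves": [
    {"xyz": [0.19,-0.34,0],"dr": [0,0,0],"grip": -0.8},
    {"xyz": [0,0,0],"dr": [0,0,0],"grip": -0.8}
  ]
}}

```text
time: 34.25
tool_pos: [0.6515, -0.1217, 0.0893]
ee_rot: [3.138, -0.0, 0.786]
ft_force: [-1.4, -2.8, 8.5]
opening: 0.0159
grasp_force: 59.7
```

{"name": "step_arm", "arguments": {
  "moves": [
    {"xyz": [0.1,-0.38,0],"dr": [0,0,0],"grip": -0.8},
    {"xyz": [0,0,0],"dr": [0,0,0],"grip": -0.8}
  ]
}}

```text
time: 34.45
tool_pos: [0.6536, -0.1331, 0.0893]
ee_rot: [3.139, 0.001, 0.786]
ft_force: [-4.4, -2.1, 9.8]
opening: 0.0161
grasp_force: 60.0
```

{"name": "step_arm", "arguments": {
  "moves": [
    {"xyz": [-0.01,-0.2,0],"dr": [0,0,0],"grip": -0.8},
    {"xyz": [0,0,0],"dr": [0,0,0],"grip": -0.8}
  ]
}}

```text
time: 34.65
tool_pos: [0.6536, -0.1357, 0.0893]
ee_rot: [3.142, -0.002, 0.788]
ft_force: [-3.3, 3.4, 10.1]
opening: 0.0156
grasp_force: 60.0
```

```bash
python3 chk.py | grep -v bench
```

```text
tcp [ 0.65361748 -0.13570484  0.08929041]
top nest [0.621  0.1983] 0.0545 (70, [0.1, 0.007])
top nest [0.6453 0.1493] 0.0553 (118, [0.041, 0.041])
top nest [0.6465 0.0783] 0.0554 (120, [0.038, 0.041])
top nest [0.5746 0.1504] 0.0554 (121, [0.04, 0.041])
top nest [0.5752 0.0784] 0.0554 (127, [0.041, 0.041])
side nest [0.6467 0.0778] 0.0545 (136, [0.042, 0.041])
side nest [0.5758 0.0776] 0.0546 (145, [0.041, 0.043])
side nest [0.6459 0.1478] 0.0543 (161, [0.041, 0.042])
side nest [0.5754 0.1499] 0.0546 (166, [0.041, 0.043])
9.46588917044454 0.01596414575574822
```

{"name": "step_arm", "arguments": {
  "moves": [
    {"xyz": [-0.01,-0.2,0],"dr": [0,0,0],"grip": -0.8},
    {"xyz": [0,0,0],"dr": [0,0,0],"grip": -0.8},
    {"xyz": [0,0,0],"dr": [0,0,0],"grip": -0.8}
  ]
}}

```text
time: 35.15
tool_pos: [0.6536, -0.136, 0.0893]
ee_rot: [-3.138, -0.005, 0.792]
ft_force: [-3.9, 13.4, 10.4]
opening: 0.0159
grasp_force: 60.2
```

{"name": "step_arm", "arguments": {
  "moves": [
    {"xyz": [0,0.25,0],"dr": [0,0,0],"grip": -0.8},
    {"xyz": [0,0,0],"dr": [0,0,0],"grip": 0},
    {"xyz": [0,0,0],"dr": [0,0,0],"grip": 0},
    {"xyz": [0,0,0],"dr": [0,0,0],"grip": 0},
    {"xyz": [0,0,1],"dr": [0,0,0],"grip": 0},
    {"xyz": [0,0,1],"dr": [0,0,0],"grip": 0}
  ]
}}

```text
time: 35.75
tool_pos: [0.652, -0.1355, 0.1472]
ee_rot: [-3.139, 0.002, 0.787]
ft_force: [0.4, -0.2, -0.4]
opening: 0.0429
grasp_force: 0.0
```

{"name": "step_arm", "arguments": {
  "moves": [
    {"xyz": [-0.098,-0.279,0],"dr": [0,0,0.977],"grip": 0},
    {"xyz": [-0.098,-0.279,0],"dr": [0,0,0.977],"grip": 0},
    {"xyz": [-0.098,-0.279,0],"dr": [0,0,0.977],"grip": 0},
    {"xyz": [-0.098,-0.279,0],"dr": [0,0,0.977],"grip": 0},
    {"xyz": [-0.098,-0.279,0],"dr": [0,0,0.977],"grip": 0},
    {"xyz": [-0.098,-0.279,0],"dr": [0,0,0.977],"grip": 0},
    {"xyz": [-0.098,-0.279,0],"dr": [0,0,0.977],"grip": 0},
    {"xyz": [-0.098,-0.279,0],"dr": [0,0,0.977],"grip": 0},
    {"xyz": [-0.098,-0.279,0],"dr": [0,0,0.977],"grip": 0},
    {"xyz": [-0.098,-0.279,0],"dr": [0,0,0.977],"grip": 0},
    {"xyz": [-0.098,-0.279,0],"dr": [0,0,0.977],"grip": 0},
    {"xyz": [-0.098,-0.279,0],"dr": [0,0,0.977],"grip": 0},
    {"xyz": [-0.098,-0.279,0],"dr": [0,0,0.977],"grip": 0},
    {"xyz": [-0.098,-0.279,0],"dr": [0,0,0.977],"grip": 0},
    {"xyz": [-0.098,-0.279,0],"dr": [0,0,0.977],"grip": 0},
    {"xyz": [-0.098,-0.279,0],"dr": [0,0,0.977],"grip": 0},
    {"xyz": [0,0,0],"dr": [0,0,0],"grip": 0},
    {"xyz": [0,0,0],"dr": [0,0,0],"grip": 0}
  ]
}}

```text
time: 37.55
tool_pos: [0.6056, -0.2693, 0.1475]
ee_rot: [3.141, -0.0, 2.965]
ft_force: [-0.4, -0.2, -0.3]
opening: 0.043
grasp_force: 0.0
```

```bash
python3 chk.py | grep -v bench; python3 -c "
from rig import ctrl; print(ctrl.get_state()['qpos'].round(2))"
```

```text
tcp [ 0.60562023 -0.26928456  0.14748593]
top nest [0.6108 0.1985] 0.0547 (81, [0.115, 0.008])
top nest [0.646  0.1481] 0.0554 (123, [0.041, 0.041])
top nest [0.6452 0.078 ] 0.0555 (129, [0.038, 0.041])
top nest [0.5742 0.1499] 0.0554 (125, [0.04, 0.041])
top nest [0.5754 0.0764] 0.0552 (128, [0.04, 0.04])
side nest [0.6467 0.0775] 0.0544 (145, [0.042, 0.043])
side nest [0.5758 0.0771] 0.0544 (157, [0.042, 0.04])
side nest [0.6457 0.1473] 0.0544 (157, [0.042, 0.042])
side nest [0.5748 0.1493] 0.0544 (170, [0.042, 0.042])
0.3141627590841098 0.04252353300380987
[ 0.75  0.64 -0.62  1.56  0.41  1.07  1.43]
```

{"name": "step_arm", "arguments": {
  "moves": [
    {"xyz": [0.03,-0.02,-1],"dr": [0,0,0],"grip": 0},
    {"xyz": [0,0,-0.8],"dr": [0,0,0],"grip": 0},
    {"xyz": [0,0,-0.33],"dr": [0,0,0],"grip": 0},
    {"xyz": [0,0,0],"dr": [0,0,0],"grip": 0},
    {"xyz": [0,0,0],"dr": [0,0,0],"grip": -0.9},
    {"xyz": [0,0,0],"dr": [0,0,0],"grip": -0.9},
    {"xyz": [0,0,0],"dr": [0,0,0],"grip": -0.9},
    {"xyz": [0,0,0],"dr": [0,0,0],"grip": -0.9}
  ]
}}

```text
time: 38.55
tool_pos: [0.6075, -0.2708, 0.0854]
ee_rot: [-3.14, 0.003, 2.969]
ft_force: [0.7, -4.3, 2.3]
opening: 0.0128
grasp_force: 61.7
```

{"name": "step_arm", "arguments": {
  "moves": [
    {"xyz": [0,-0.02,-0.15],"dr": [0,0,0],"grip": -0.9},
    {"xyz": [0,0,-0.15],"dr": [0,0,0],"grip": -0.9},
    {"xyz": [0,0,-0.05],"dr": [0,0,0],"grip": -0.9},
    {"xyz": [0,0,0],"dr": [0,0,0],"grip": -0.9}
  ]
}}

```text
time: 38.95
tool_pos: [0.6077, -0.2709, 0.0774]
ee_rot: [-3.139, 0.003, 2.97]
ft_force: [-9.3, -1.7, 28.6]
opening: 0.0128
grasp_force: 65.4
```

{"name": "step_arm", "arguments": {
  "moves": [
    {"xyz": [0,0,0],"dr": [0,0,-0.74],"grip": -0.9},
    {"xyz": [0,0,0],"dr": [0,0,-0.74],"grip": -0.9},
    {"xyz": [0,0,0],"dr": [0,0,-0.74],"grip": -0.9},
    {"xyz": [0,0,0],"dr": [0,0,-0.74],"grip": -0.9},
    {"xyz": [0,0,0],"dr": [0,0,-0.74],"grip": -0.9},
    {"xyz": [0,0,0],"dr": [0,0,-0.74],"grip": -0.9},
    {"xyz": [0,0,0],"dr": [0,0,0],"grip": -0.9}
  ]
}}

```text
time: 39.65
tool_pos: [0.6075, -0.2714, 0.0774]
ee_rot: [-3.141, 0.004, 2.346]
ft_force: [-9.1, -1.4, 27.5]
opening: 0.0128
grasp_force: 65.2
```

{"name": "step_arm", "arguments": {
  "moves": [
    {"xyz": [0,0,0],"dr": [0,0,-0.74],"grip": -0.9},
    {"xyz": [0,0,0],"dr": [0,0,-0.74],"grip": -0.9},
    {"xyz": [0,0,0],"dr": [0,0,-0.74],"grip": -0.9},
    {"xyz": [0,0,0],"dr": [0,0,-0.74],"grip": -0.9},
    {"xyz": [0,0,0],"dr": [0,0,-0.74],"grip": -0.9},
    {"xyz": [0,0,0],"dr": [0,0,-0.74],"grip": -0.9},
    {"xyz": [0,0,0],"dr": [0,0,0],"grip": -0.9},
    {"xyz": [0,0,0],"dr": [0,0,0],"grip": -0.9}
  ]
}}

```text
time: 40.45
tool_pos: [0.6071, -0.2718, 0.0774]
ee_rot: [3.14, 0.004, 1.729]
ft_force: [-9.5, -0.9, 29.3]
opening: 0.0128
grasp_force: 65.3
```

```bash
python3 -c "
from rig import ctrl; s=ctrl.get_state(); print(s['qpos'].round(2),s['torque'],s['ft_force'])"
```

```text
[ 0.54  0.66 -0.28  1.62  0.23  0.89  0.33] [-0.37552739  2.26625511 -0.06249494] [-9.46398776 -0.86309198 29.29620048]
```

{"name": "step_arm", "arguments": {
  "moves": [
    {"xyz": [0,0,0.15],"dr": [0,0,0],"grip": -0.9},
    {"xyz": [0,0,0.2],"dr": [0,0,0],"grip": -0.9},
    {"xyz": [0,0,0],"dr": [0,0,0],"grip": -0.9},
    {"xyz": [0,0,0],"dr": [0,0,0],"grip": 0},
    {"xyz": [0,0,0],"dr": [0,0,0],"grip": 0},
    {"xyz": [0,0,0],"dr": [0,0,0],"grip": 0},
    {"xyz": [0,0,1],"dr": [0,0,0],"grip": 0},
    {"xyz": [0,0,1],"dr": [0,0,0],"grip": -0.5}
  ]
}}

```text
time: 41.25
tool_pos: [0.606, -0.269, 0.143]
ee_rot: [-3.139, -0.002, 1.731]
ft_force: [0.7, 0.5, 0.2]
opening: 0.0292
grasp_force: 0.0
```

{"name": "step_arm", "arguments": {
  "moves": [
    {"xyz": [-0.871,-0.354,0],"dr": [0,0,0],"grip": -1},
    {"xyz": [-0.871,-0.354,0],"dr": [0,0,0],"grip": -1},
    {"xyz": [-0.871,-0.354,0],"dr": [0,0,0],"grip": -1},
    {"xyz": [-0.871,-0.354,0],"dr": [0,0,0],"grip": -1},
    {"xyz": [-0.871,-0.354,0],"dr": [0,0,0],"grip": -1},
    {"xyz": [-0.871,-0.354,0],"dr": [0,0,0],"grip": -1},
    {"xyz": [-0.871,-0.354,0],"dr": [0,0,0],"grip": -1},
    {"xyz": [-0.871,-0.354,0],"dr": [0,0,0],"grip": -1},
    {"xyz": [0,0,-0.7],"dr": [0,0,0],"grip": -1},
    {"xyz": [0,0,-0.7],"dr": [0,0,0],"grip": -1},
    {"xyz": [0,0,-0.7],"dr": [0,0,0],"grip": -1},
    {"xyz": [0,0,0],"dr": [0,0,0],"grip": -1}
  ]
}}

```text
time: 42.45
tool_pos: [0.3964, -0.3534, 0.0784]
ee_rot: [-3.139, -0.004, 1.731]
ft_force: [0.2, 0.5, -0.9]
opening: 0.0001
grasp_force: 0.0
```

```bash
python3 - <<'E'
from h import *
im,d=grab('top'); a=cv2.resize(im[165:285,370:460],None,fx=4,fy=4,interpolation=cv2.INTER_CUBIC)
P=cloud('top',d); w=P[175:220,375:420]; m=(w[...,2]>.08)&(w[...,2]<.105); ys,xs=np.nonzero(m)
print(np.median(w[m][:,2]),np.percentile(w[m][:,2],80),cv2.minAreaRect((at_z('top',np.c_[xs+375,ys+175],.097)[:,:2]*1000).astype(np.float32)))
im,d=grab('side'); p=proj('side',[[.5,-.3,.06]])[0].astype(int); b=cv2.resize(im[p[1]-60:p[1]+60,p[0]-55:p[0]+55],None,fx=4,fy=4,interpolation=cv2.INTER_CUBIC)
cv2.imwrite('pics/k1.png',np.hstack([a,b]))
E
```

```text
0.09673452292638585 0.09916429929591009 ((606.5689697265625, -271.7488708496094), (13.89481258392334, 53.2598991394043), 8.614297866821289)
```

View pics/k1.png

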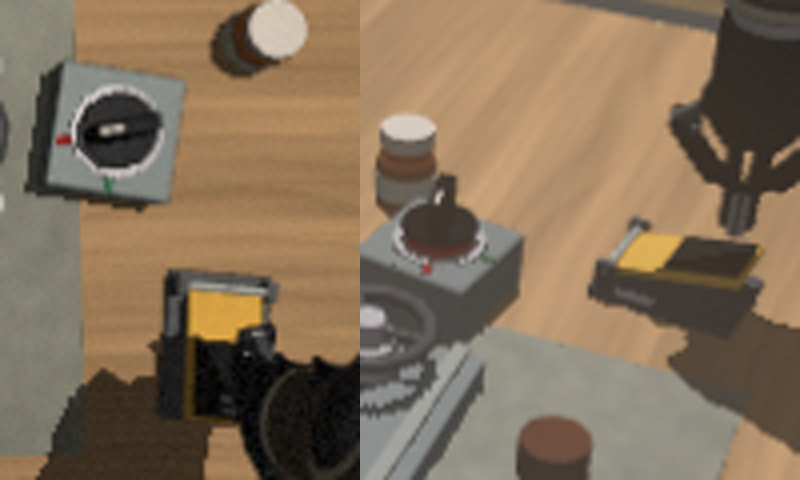

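The pointer is at the red mark, with the knob up (its top at 97 mm). The closed fingertips are above the pad's free end at crop (738,230). I'll press now.

{"name": "step_arm", "arguments": {
  "moves": [
    {"xyz": [0,0,-0.5],"dr": [0,0,0],"grip": -1},
    {"xyz": [0,0,-0.3],"dr": [0,0,0],"grip": -1},
    {"xyz": [0,0,-0.3],"dr": [0,0,0],"grip": -1},
    {"xyz": [0,0,-0.2],"dr": [0,0,0],"grip": -1},
    {"xyz": [0,0,0],"dr": [0,0,0],"grip": -1}
  ]
}}

```text
time: 43.05
tool_pos: [0.3971, -0.3552, 0.0417]
ee_rot: [-3.14, -0.0, 1.73]
ft_force: [-3.3, 0.6, 6.7]
opening: 0.0003
grasp_force: 3.6
```

{"name": "step_arm", "arguments": {
  "moves": [
    {"xyz": [0,0,-0.12],"dr": [0,0,0],"grip": -1},
    {"xyz": [0,0,-0.08],"dr": [0,0,0],"grip": -1},
    {"xyz": [0,0,0],"dr": [0,0,0],"grip": -1}
  ]
}}

```text
time: 43.35
tool_pos: [0.3973, -0.3554, 0.0396]
ee_rot: [-3.14, 0.002, 1.73]
ft_force: [-13.8, 8.9, 45.4]
opening: 0.0002
grasp_force: 22.5
```

{"name": "step_arm", "arguments": {
  "moves": [
    {"xyz": [0,0,0.05],"dr": [0,0,0],"grip": -1},
    {"xyz": [0,0,0.5],"dr": [0,0,0],"grip": -1},
    {"xyz": [0,0,1],"dr": [0,0,0],"grip": -1},
    {"xyz": [0,0,1],"dr": [0,0,0],"grip": -1},
    {"xyz": [0,0,1],"dr": [0,0,0],"grip": -0.5},
    {"xyz": [0.873,0.354,0.1],"dr": [0,0,0],"grip": 0},
    {"xyz": [0.873,0.354,0.1],"dr": [0,0,0],"grip": 0},
    {"xyz": [0.873,0.354,0],"dr": [0,0,0],"grip": 0},
    {"xyz": [0.873,0.354,0],"dr": [0,0,0],"grip": 0},
    {"xyz": [0.873,0.354,0],"dr": [0,0,0],"grip": 0},
    {"xyz": [0.873,0.354,0],"dr": [0,0,0],"grip": 0},
    {"xyz": [0.873,0.354,0],"dr": [0,0,0],"grip": 0},
    {"xyz": [0.873,0.354,0],"dr": [0,0,0],"grip": 0},
    {"xyz": [0,0,0],"dr": [0,0,0],"grip": 0},
    {"xyz": [0,0,0],"dr": [0,0,0],"grip": 0}
  ]
}}

```text
time: 44.85
tool_pos: [0.6074, -0.2694, 0.148]
ee_rot: [-3.141, -0.0, 1.732]
ft_force: [-0.6, 0.1, -0.3]
opening: 0.0426
grasp_force: 0.0
```

{"name": "step_arm", "arguments": {
  "moves": [
    {"xyz": [-0.01,-0.04,-1],"dr": [0,0,0],"grip": 0},
    {"xyz": [0,0,-0.8],"dr": [0,0,0],"grip": 0},
    {"xyz": [0,0,-0.3],"dr": [0,0,0],"grip": 0},
    {"xyz": [0,0,0],"dr": [0,0,0],"grip": 0},
    {"xyz": [0,0,0],"dr": [0,0,0],"grip": -0.9},
    {"xyz": [0,0,0],"dr": [0,0,0],"grip": -0.9},
    {"xyz": [0,0,0],"dr": [0,0,0],"grip": -0.9},
    {"xyz": [0,0,0],"dr": [0,0,0],"grip": -0.9}
  ]
}}

```text
time: 45.65
tool_pos: [0.607, -0.2719, 0.0865]
ee_rot: [3.141, 0.001, 1.73]
ft_force: [-2.7, -1.2, 3.6]
opening: 0.0129
grasp_force: 61.5
```

{"name": "step_arm", "arguments": {
  "moves": [
    {"xyz": [0,0,-0.15],"dr": [0,0,0],"grip": -0.9},
    {"xyz": [0,0,-0.15],"dr": [0,0,0],"grip": -0.9},
    {"xyz": [0,0,-0.04],"dr": [0,0,0],"grip": -0.9},
    {"xyz": [0,0,0],"dr": [0,0,0],"grip": -0.9}
  ]
}}

```text
time: 46.05
tool_pos: [0.6072, -0.2719, 0.079]
ee_rot: [3.141, 0.002, 1.73]
ft_force: [-11.7, 1.9, 28.4]
opening: 0.0127
grasp_force: 65.2
```

{"name": "step_arm", "arguments": {
  "moves": [
    {"xyz": [0,0,0],"dr": [0,0,0.74],"grip": -0.9},
    {"xyz": [0,0,0],"dr": [0,0,0.74],"grip": -0.9},
    {"xyz": [0,0,0],"dr": [0,0,0.74],"grip": -0.9},
    {"xyz": [0,0,0],"dr": [0,0,0.74],"grip": -0.9},
    {"xyz": [0,0,0],"dr": [0,0,0.74],"grip": -0.9},
    {"xyz": [0,0,0],"dr": [0,0,0.74],"grip": -0.9},
    {"xyz": [0,0,0],"dr": [0,0,0.74],"grip": -0.9},
    {"xyz": [0,0,0],"dr": [0,0,0.74],"grip": -0.9},
    {"xyz": [0,0,0],"dr": [0,0,0.74],"grip": -0.9},
    {"xyz": [0,0,0],"dr": [0,0,0.74],"grip": -0.9},
    {"xyz": [0,0,0],"dr": [0,0,0.74],"grip": -0.9},
    {"xyz": [0,0,0],"dr": [0,0,0.7],"grip": -0.9},
    {"xyz": [0,0,0],"dr": [0,0,0],"grip": -0.9},
    {"xyz": [0,0,0],"dr": [0,0,0],"grip": -0.9}
  ]
}}

```text
time: 47.45
tool_pos: [0.6077, -0.271, 0.079]
ee_rot: [-3.141, 0.002, 2.965]
ft_force: [-10.4, 2.9, 28.0]
opening: 0.0127
grasp_force: 65.0
```

{"name": "step_arm", "arguments": {
  "moves": [
    {"xyz": [0,0,0.15],"dr": [0,0,0],"grip": -0.9},
    {"xyz": [0,0,0.2],"dr": [0,0,0],"grip": -0.9},
    {"xyz": [0,0,0],"dr": [0,0,0],"grip": -0.9},
    {"xyz": [0,0,0],"dr": [0,0,0],"grip": 0},
    {"xyz": [0,0,0],"dr": [0,0,0],"grip": 0},
    {"xyz": [0,0,0],"dr": [0,0,0],"grip": 0},
    {"xyz": [0,0,1],"dr": [0,0,0],"grip": 0},
    {"xyz": [0,0,1],"dr": [0,0,0],"grip": 0}
  ]
}}

```text
time: 48.25
tool_pos: [0.6063, -0.271, 0.1449]
ee_rot: [3.14, -0.003, 2.965]
ft_force: [0.1, -0.6, 0.2]
opening: 0.0429
grasp_force: 0.0
```

{"name": "step_arm", "arguments": {
  "moves": [
    {"xyz": [0.095,0.279,0],"dr": [0,0,-0.977],"grip": 0},
    {"xyz": [0.095,0.279,0],"dr": [0,0,-0.977],"grip": 0},
    {"xyz": [0.095,0.279,0],"dr": [0,0,-0.977],"grip": 0},
    {"xyz": [0.095,0.279,0],"dr": [0,0,-0.977],"grip": 0},
    {"xyz": [0.095,0.279,0],"dr": [0,0,-0.977],"grip": 0},
    {"xyz": [0.095,0.279,0],"dr": [0,0,-0.977],"grip": 0},
    {"xyz": [0.095,0.279,0],"dr": [0,0,-0.977],"grip": 0},
    {"xyz": [0.095,0.279,0],"dr": [0,0,-0.977],"grip": 0},
    {"xyz": [0.095,0.279,0],"dr": [0,0,-0.977],"grip": 0},
    {"xyz": [0.095,0.279,0],"dr": [0,0,-0.977],"grip": 0},
    {"xyz": [0.095,0.279,0],"dr": [0,0,-0.977],"grip": 0},
    {"xyz": [0.095,0.279,0],"dr": [0,0,-0.977],"grip": 0},
    {"xyz": [0.095,0.279,0],"dr": [0,0,-0.977],"grip": 0},
    {"xyz": [0.095,0.279,0],"dr": [0,0,-0.977],"grip": 0},
    {"xyz": [0.095,0.279,0],"dr": [0,0,-0.977],"grip": 0},
    {"xyz": [0.095,0.279,0],"dr": [0,0,-0.977],"grip": 0},
    {"xyz": [0,0,0],"dr": [0,0,0],"grip": 0},
    {"xyz": [0,0,0],"dr": [0,0,0],"grip": 0}
  ]
}}

```text
time: 50.05
tool_pos: [0.6525, -0.1373, 0.1454]
ee_rot: [-3.142, 0.001, 0.787]
ft_force: [0.3, -0.4, -0.8]
opening: 0.0427
grasp_force: 0.0
```

```bash
python3 chk.py | grep -v bench; python3 - <<'E'
from h import *
im,d=load('top'); a=cv2.resize(im[165:285,300:460],None,fx=3,fy=3,interpolation=cv2.INTER_CUBIC)
P=cloud('top',d); w=P[175:220,375:420]; m=(w[...,2]>.08)&(w[...,2]<.105); ys,xs=np.nonzero(m)
print(np.median(w[m][:,2]),cv2.minAreaRect((at_z('top',np.c_[xs+375,ys+175],.097)[:,:2]*1000).astype(np.float32)))
im,d=load('side'); p=proj('side',[[.55,-.2,.06]])[0].astype(int); b=cv2.resize(im[p[1]-60:p[1]+60,p[0]-50:p[0]+50],None,fx=3,fy=3,interpolation=cv2.INTER_CUBIC)
cv2.imwrite('pics/k2.png',np.hstack([a,b]))
E
```

```text
tcp [ 0.65245617 -0.13728313  0.14538826]
top nest [0.6464 0.0769] 0.0555 (118, [0.041, 0.041])
top nest [0.6451 0.147 ] 0.0554 (120, [0.041, 0.041])
top nest [0.5745 0.1499] 0.0557 (127, [0.041, 0.041])
top nest [0.5757 0.0775] 0.0557 (121, [0.041, 0.04])
side nest [0.6474 0.0769] 0.0545 (137, [0.04, 0.044])
side nest [0.5753 0.077 ] 0.0545 (145, [0.041, 0.044])
side nest [0.647  0.1459] 0.0544 (156, [0.042, 0.041])
side nest [0.5752 0.1491] 0.0544 (174, [0.042, 0.041])
0.9599800042459258 0.042646669968041076
  return _methods._mean(a, axis=axis, dtype=dtype,
  ret = ret.dtype.type(ret / rcount)
Traceback (most recent call last):
  File "h.py", line 20, in at_z
    c,r=rays(n,uv); return c+r*((z-c[2])/r[:,2])[:,None]
        ~~~~^^^^^^
  File "h.py", line 16, in rays
    p=cv2.undistortPoints(np.array(uv,float).reshape(-1,1,2),K,D).reshape(-1,2)
      ~~~~~~~~~~~~~~~~~~~^^^^^^^^^^^^^^^^^^^^^^^^^^^^^^^^^^^^^^^^
cv2.error: OpenCV(4.12.0) /io/opencv/modules/calib3d/src/undistort.dispatch.cpp:347: error: (-215:Assertion failed) CV_IS_MAT(_src) && CV_IS_MAT(_dst) && (_src->rows == 1 || _src->cols == 1) && (_dst->rows == 1 || _dst->cols == 1) && _src->cols + _src->rows - 1 == _dst->rows + _dst->cols - 1 && (CV_MAT_TYPE(_src->type) == CV_32FC2 || CV_MAT_TYPE(_src->type) == CV_64FC2) && (CV_MAT_TYPE(_dst->type) == CV_32FC2 || CV_MAT_TYPE(_dst->type) == CV_64FC2) in function 'cvUndistortPointsInternal'
```

```bash
python3 - <<'E'
from h import *
im,d=load('side'); P=cloud('side',d); p=proj('side',[[.5,-.27,.06]])[0].astype(int)
cv2.imwrite('pics/k2.png',cv2.resize(im[p[1]-60:p[1]+60,p[0]-80:p[0]+60],None,fx=5,fy=5,interpolation=cv2.INTER_CUBIC))
m=(abs(P[...,0]-.604)<.035)&(abs(P[...,1]+.267)<.035)&(P[...,2]>.07)&(P[...,2]<.11)&(d>0); print(m.sum(),np.percentile(P[m][:,2],[50,90,98]) if m.any() else 0)
E
```

```text
145 [0.08670279 0.09631901 0.09847107]
```

View pics/k2.png

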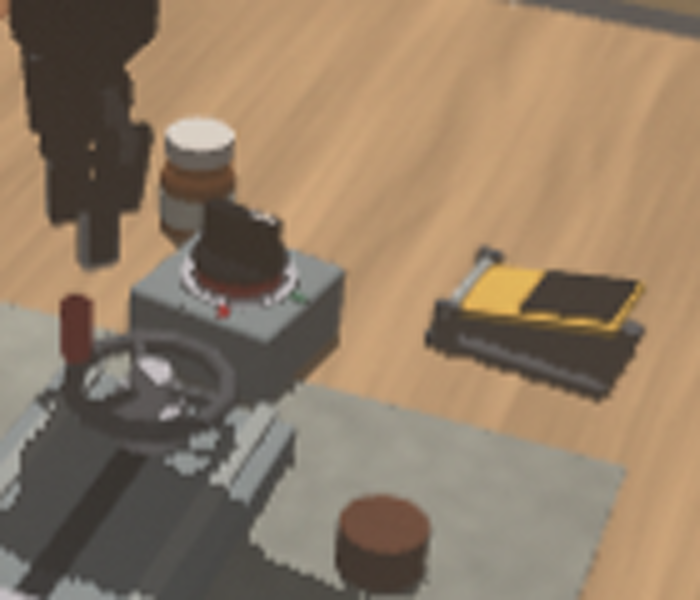

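The knob is back at safe and up, and the pedal is up. The crank at crop (77,325) is under the gripper, so I'll grip it.

{"name": "step_arm", "arguments": {
  "moves": [
    {"xyz": [0.03,0.03,-0.9],"dr": [0,0,0],"grip": 0},
    {"xyz": [0,0,-0.7],"dr": [0,0,0],"grip": 0},
    {"xyz": [0,0,-0.27],"dr": [0,0,0],"grip": 0},
    {"xyz": [0,0,0],"dr": [0,0,0],"grip": 0},
    {"xyz": [0,0,0],"dr": [0,0,0],"grip": -0.8},
    {"xyz": [0,0,0],"dr": [0,0,0],"grip": -0.8},
    {"xyz": [0,0,0],"dr": [0,0,0],"grip": -0.8},
    {"xyz": [0,0,0],"dr": [0,0,0],"grip": -0.8}
  ]
}}

```text
time: 51.05
tool_pos: [0.6534, -0.1359, 0.091]
ee_rot: [-3.142, -0.001, 0.783]
ft_force: [-5.4, 2.0, 6.1]
opening: 0.0162
grasp_force: 58.6
```

```bash
python3 - <<'E'
import numpy as np
p=np.radians(15*np.arange(25)); q=np.round(np.c_[np.cos(p),np.sin(p)]*1.5,2)
print(np.round(np.diff(q,axis=0),2).tolist())
E
```

```text
[[-0.05, 0.39], [-0.15, 0.36], [-0.24, 0.31], [-0.31, 0.24], [-0.36, 0.15], [-0.39, 0.05], [-0.39, -0.05], [-0.36, -0.15], [-0.31, -0.24], [-0.24, -0.31], [-0.15, -0.36], [-0.05, -0.39], [0.05, -0.39], [0.15, -0.36], [0.24, -0.31], [0.31, -0.24], [0.36, -0.15], [0.39, -0.05], [0.39, 0.05], [0.36, 0.15], [0.31, 0.24], [0.24, 0.31], [0.15, 0.36], [0.05, 0.39]]
```

{"name": "step_arm", "arguments": {
  "moves": [
    {"xyz": [-0.05,0.39,0],"dr": [0,0,0],"grip": -0.8},
    {"xyz": [-0.15,0.36,0],"dr": [0,0,0],"grip": -0.8},
    {"xyz": [-0.24,0.31,0],"dr": [0,0,0],"grip": -0.8},
    {"xyz": [-0.31,0.24,0],"dr": [0,0,0],"grip": -0.8},
    {"xyz": [-0.36,0.15,0],"dr": [0,0,0],"grip": -0.8},
    {"xyz": [-0.39,0.05,0],"dr": [0,0,0],"grip": -0.8},
    {"xyz": [-0.39,-0.05,0],"dr": [0,0,0],"grip": -0.8},
    {"xyz": [-0.36,-0.15,0],"dr": [0,0,0],"grip": -0.8},
    {"xyz": [-0.31,-0.24,0],"dr": [0,0,0],"grip": -0.8},
    {"xyz": [-0.24,-0.31,0],"dr": [0,0,0],"grip": -0.8},
    {"xyz": [-0.15,-0.36,0],"dr": [0,0,0],"grip": -0.8},
    {"xyz": [-0.05,-0.39,0],"dr": [0,0,0],"grip": -0.8},
    {"xyz": [0,0,0],"dr": [0,0,0],"grip": -0.8}
  ]
}}

```text
time: 52.35
tool_pos: [0.5634, -0.1381, 0.0909]
ee_rot: [3.14, -0.0, 0.781]
ft_force: [-3.2, -1.6, 10.7]
opening: 0.016
grasp_force: 59.3
```

{"name": "step_arm", "arguments": {
  "moves": [
    {"xyz": [0.05,-0.39,0],"dr": [0,0,0],"grip": -0.8},
    {"xyz": [0.15,-0.36,0],"dr": [0,0,0],"grip": -0.8},
    {"xyz": [0.24,-0.31,0],"dr": [0,0,0],"grip": -0.8},
    {"xyz": [0.31,-0.24,0],"dr": [0,0,0],"grip": -0.8},
    {"xyz": [0.36,-0.15,0],"dr": [0,0,0],"grip": -0.8},
    {"xyz": [0.39,-0.05,0],"dr": [0,0,0],"grip": -0.8},
    {"xyz": [0.39,0.05,0],"dr": [0,0,0],"grip": -0.8},
    {"xyz": [0.36,0.15,0],"dr": [0,0,0],"grip": -0.8},
    {"xyz": [0.31,0.24,0],"dr": [0,0,0],"grip": -0.8},
    {"xyz": [0.24,0.31,0],"dr": [0,0,0],"grip": -0.8},
    {"xyz": [0.15,0.36,0],"dr": [0,0,0],"grip": -0.8},
    {"xyz": [0.05,0.39,0],"dr": [0,0,0],"grip": -0.8},
    {"xyz": [0,0,0],"dr": [0,0,0],"grip": -0.8}
  ]
}}

```text
time: 53.65
tool_pos: [0.6534, -0.1332, 0.091]
ee_rot: [-3.141, -0.001, 0.785]
ft_force: [-4.1, 1.1, 8.7]
opening: 0.0159
grasp_force: 59.5
```

```bash
python3 chk.py | grep -v bench
```

```text
tcp [ 0.65337459 -0.13322375  0.0909665 ]
top nest [0.6459 0.0114] 0.0555 (120, [0.041, 0.04])
top nest [0.6257 0.1986] 0.0549 (60, [0.085, 0.007])
top nest [0.6461 0.0801] 0.0556 (116, [0.038, 0.041])
top nest [0.5731 0.0832] 0.0555 (129, [0.041, 0.04])
top nest [0.5746 0.0105] 0.0553 (131, [0.041, 0.04])
side nest [0.6465 0.0102] 0.0547 (122, [0.041, 0.042])
side nest [0.5755 0.0111] 0.0545 (130, [0.042, 0.04])
side nest [0.6459 0.0798] 0.0545 (138, [0.042, 0.043])
side nest [0.5735 0.0829] 0.0544 (158, [0.041, 0.041])
10.24335068399324 0.016235041801143518
```

{"name": "step_arm", "arguments": {
  "moves": [
    {"xyz": [-0.05,0.39,0],"dr": [0,0,0],"grip": -0.8},
    {"xyz": [-0.15,0.36,0],"dr": [0,0,0],"grip": -0.8},
    {"xyz": [-0.24,0.31,0],"dr": [0,0,0],"grip": -0.8},
    {"xyz": [-0.31,0.24,0],"dr": [0,0,0],"grip": -0.8},
    {"xyz": [-0.36,0.15,0],"dr": [0,0,0],"grip": -0.8},
    {"xyz": [-0.39,0.05,0],"dr": [0,0,0],"grip": -0.8},
    {"xyz": [-0.39,-0.05,0],"dr": [0,0,0],"grip": -0.8},
    {"xyz": [-0.36,-0.15,0],"dr": [0,0,0],"grip": -0.8},
    {"xyz": [-0.31,-0.24,0],"dr": [0,0,0],"grip": -0.8},
    {"xyz": [-0.24,-0.31,0],"dr": [0,0,0],"grip": -0.8},
    {"xyz": [-0.15,-0.36,0],"dr": [0,0,0],"grip": -0.8},
    {"xyz": [0,-0.2,0],"dr": [0,0,0],"grip": -0.8},
    {"xyz": [0,0,0],"dr": [0,0,0],"grip": -0.8}
  ]
}}

```text
time: 55.15
tool_pos: [0.5637, -0.1314, 0.0909]
ee_rot: [-3.141, 0.001, 0.781]
ft_force: [-8.4, -1.1, 13.9]
opening: 0.0157
grasp_force: 60.0
```

{"name": "step_arm", "arguments": {
  "moves": [
    {"xyz": [-0.02,-0.2,0],"dr": [0,0,0],"grip": -0.8},
    {"xyz": [0,0,0],"dr": [0,0,0],"grip": -0.8}
  ]
}}

```text
time: 55.35
tool_pos: [0.5634, -0.1353, 0.0908]
ee_rot: [-3.14, -0.0, 0.783]
ft_force: [-6.9, 3.8, 14.4]
opening: 0.0159
grasp_force: 60.3
```

{"name": "step_arm", "arguments": {
  "moves": [
    {"xyz": [0,-0.15,0],"dr": [0,0,0],"grip": -0.8},
    {"xyz": [0,0,0],"dr": [0,0,0],"grip": -0.8},
    {"xyz": [0,0,0],"dr": [0,0,0],"grip": -0.8}
  ]
}}

```text
time: 55.65
tool_pos: [0.5635, -0.1356, 0.0908]
ee_rot: [-3.137, -0.002, 0.786]
ft_force: [-8.2, 12.7, 16.5]
opening: 0.0159
grasp_force: 60.6
```

End stop reached (12.7 N along y with no motion). I'll relax, release, rise and back away.

{"name": "step_arm", "arguments": {
  "moves": [
    {"xyz": [0,0.12,0],"dr": [0,0,0],"grip": -0.8},
    {"xyz": [0,0,0],"dr": [0,0,0],"grip": 0},
    {"xyz": [0,0,0],"dr": [0,0,0],"grip": 0},
    {"xyz": [0,0,0],"dr": [0,0,0],"grip": 0},
    {"xyz": [0,0,1],"dr": [0,0,0],"grip": 0},
    {"xyz": [0,0,1],"dr": [0,0,0],"grip": 0},
    {"xyz": [-1,0,1],"dr": [0,0,0],"grip": 0},
    {"xyz": [-1,0,1],"dr": [0,0,0],"grip": 0},
    {"xyz": [-1,0,0],"dr": [0,0,0],"grip": 0},
    {"xyz": [-1,0,0],"dr": [0,0,0],"grip": 0},
    {"xyz": [-1,0,0],"dr": [0,0,0],"grip": 0},
    {"xyz": [0,0,0],"dr": [0,0,0],"grip": 0},
    {"xyz": [0,0,0],"dr": [0,0,0],"grip": 0}
  ]
}}

```text
time: 56.95
tool_pos: [0.4145, -0.1379, 0.21]
ee_rot: [3.14, -0.001, 0.781]
ft_force: [0.3, 0.4, 0.7]
opening: 0.0425
grasp_force: 0.0
```

```bash
python3 chk.py | grep -v bench; python3 st.py; python3 -c "
from h import *
im,d=load('top');cv2.imwrite('pics/t3.png',cv2.resize(im[120:285,210:460],None,fx=3.1,fy=3.1,interpolation=cv2.INTER_CUBIC))"
```

```text
tcp [ 0.41453424 -0.13793803  0.20997724]
top nest [0.6177 0.1985] 0.0547 (73, [0.103, 0.008])
top nest [ 0.6467 -0.0216] 0.0556 (124, [0.041, 0.04])
top nest [0.6455 0.0469] 0.0555 (132, [0.038, 0.041])
top nest [0.5728 0.0504] 0.0557 (124, [0.04, 0.04])
top nest [ 0.5742 -0.0217] 0.0556 (130, [0.041, 0.04])
side nest [ 0.6464 -0.0222] 0.0545 (112, [0.041, 0.042])
side nest [ 0.5744 -0.023 ] 0.0546 (118, [0.042, 0.043])
side nest [0.647  0.0477] 0.0546 (122, [0.041, 0.041])
side nest [0.5744 0.0496] 0.0544 (144, [0.042, 0.043])
0.319366051835825 0.04283025424568942
crank (array([ 0.56181869, -0.13643291,  0.102     ]), np.int32(26))
wheel (((609.711669921875, -136.6754913330078), (96.08322143554688, 96.87049102783203), 43.88093948364258), 608.6376101694865, -136.80166181925438)
knob (((606.3585205078125, -271.7498474121094), (16.761844635009766, 50.343936920166016), 80.0682373046875), 607.0964624577072, -272.5229243636997)
pad [413 251  21  18 297] [[ 0.4104256  -0.35278879  0.044     ]] 0.044366808150969606
yellow 276 ((427.13641357421875, -347.9493103027344), (77.55472564697266, 100.63361358642578), 86.41183471679688)
```

View pics/t3.png

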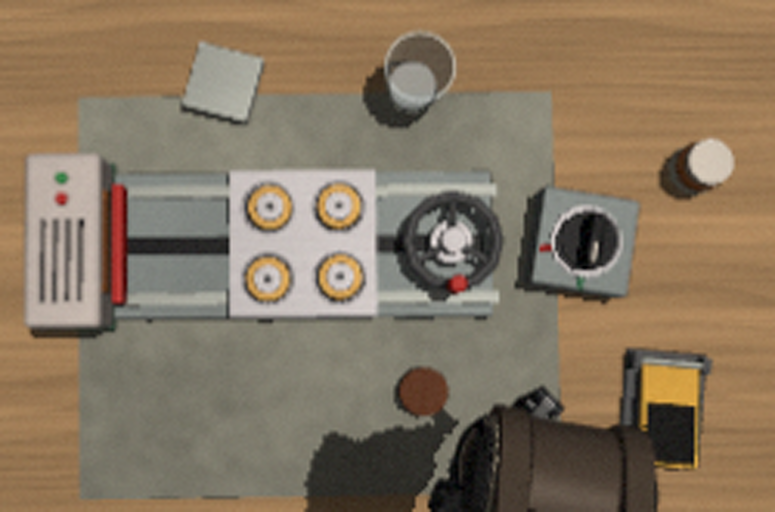

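The final picture shows the pucks seated, the carriage at its loading end, the pointer at green, the pedal up and nothing else disturbed. Handing in.

```bash
python3 -c "
from rig import ctrl; print(ctrl.finish_job())"
```

```text
the job is handed in; nothing more can be done
None
```

I completed the whole sequence and handed the job in at about 57 s of the 208 s limit; the hand-in returned no verdict, but the last pictures show all four pucks seated, the carriage at its loading end, the knob at safe and up, the pedal up and nothing else disturbed.

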